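# Close up the lacquer bench

### The job

Close up the lacquer bench for the night. First set every finished black chopstick rest from the mat into the steel pan; only then put the large wooden lid on the pan. Also put the small lid on the blue cup - both lids seated right down in their rims and level - and hang the two metal pattern plates from the stand by their eyes on the rack, one on each peg; leave the tray, jar and brush where they are and never tip over the pan or cup.

Things in the scene. Friction and masses are not known exactly. Their poses are not given: they have to be found in the camera images.
- pan: Dark steel pan (loose, 0.9 kg), round, open, 164 mm outside diameter at the rim and 156 at the foot, 58 mm high, wall 4 mm, floor 5 mm thick (inner diameter 148 at the floor, 156 at the rim). Origin: centre of its underside, z up.
- pan_lid: Light wooden pan lid, loose, about 0.25 kg, right way up on the bench. From below: spigot 148 mm diameter (lowest 3 mm: 142), 8 high, which drops into the pan's mouth; flange 176 diameter, 6 thick, which rests on the rim; dark cylindrical knob 26 diameter, 32 high. Origin: centre of the spigot's underside, z up; knob 14 to 46 mm above it. Seated, the origin is 50 mm above the pan's.
- cup: Blue ceramic lacquer cup (loose, about 0.3 kg), empty, 80 mm outside diameter at the rim and 76 at the foot, 70 mm high, wall 4 mm. Origin: centre of its underside, z up.
- cup_lid: Light wooden cup lid, loose, about 0.07 kg, right way up on the bench, built as the pan's: spigot 66 mm diameter (lowest 3 mm: 60), 8 high; flange 92 diameter, 6 thick; dark knob 22 diameter, 32 high. Origin: centre of the spigot's underside, z up; knob 14 to 46 mm above it. Seated, the origin is 62 mm above the cup's.
- mat: Grey-green working mat, fixed flat on the bench, 160 x 190 mm, 4 mm thick; the rests start on it. Origin: centre of its underside.
- stand: Plywood stand, fixed, 90 x 70 mm, 36 mm high, with two slots across (along its y), 8 mm wide, 62 mm long and 30 mm deep, their floors 6 mm above the bench, at x = -19 and +19 mm. A pattern plate stands on end in each. Origin: centre of its underside.
- rack: Low wooden rack, fixed: crossbar 200 mm long, 16 thick, 137 to 163 mm above the bench, front face at the body's x = 0, on two posts; base 60 mm deep behind that face. Two steel pegs, 8 mm diameter, stick out 56 mm to the body's -x. Origin: on the bench below the front face, mid-width.
- peg_1 (a point): Root of the first peg: its axis where it leaves the crossbar, 150 mm above the bench; axes as the rack's. The peg runs to -x, rising about 5.5 mm to its end (6 degrees).
- peg_2 (a point): Root of the second peg, 110 mm from the first to the rack's -y; otherwise the same.
- plate_a: Brass pattern plate, loose, about 70 g: 120 mm tall, 50 wide (its y), 5 thick (its x), standing on end in the stand with its eye up (the dark discs below the eye are printed, not holes). Origin: centre of its lower end, z up along it, x normal to its face.
- plate_a_eye (a point): Centre of the round eye (hole, 24 mm diameter) of plate_a, 96 mm above its lower end, 24 mm below its top; axes as the plate's.
- plate_b: Aluminium pattern plate, loose, about 70 g: 120 mm tall, 50 wide (its y), 5 thick (its x), standing on end in the stand with its eye up (the dark discs below the eye are printed, not holes). Origin: centre of its lower end, z up along it, x normal to its face.
- plate_b_eye (a point): Centre of the round eye (hole, 24 mm diameter) of plate_b, 96 mm above its lower end, 24 mm below its top; axes as the plate's.
- rest1: Finished black lacquer chopstick rest with gold bands, 60 mm long (its x), 20 wide, about 40 g: 11 mm thick in the middle, 15 mm at the two 14 mm ends. Lies flat on the mat; may be absent (None). Origin: centre of its underside, z up.
- rest2: Finished black lacquer chopstick rest with gold bands, 60 mm long (its x), 20 wide, about 40 g: 11 mm thick in the middle, 15 mm at the two 14 mm ends. Lies flat on the mat; may be absent (None). Origin: centre of its underside, z up.
- rest3: Finished black lacquer chopstick rest with gold bands, 60 mm long (its x), 20 wide, about 40 g: 11 mm thick in the middle, 15 mm at the two 14 mm ends. Lies flat on the mat; may be absent (None). Origin: centre of its underside, z up.
- rest4: Finished black lacquer chopstick rest with gold bands, 60 mm long (its x), 20 wide, about 40 g: 11 mm thick in the middle, 15 mm at the two 14 mm ends. Lies flat on the mat; may be absent (None). Origin: centre of its underside, z up.
- card_tray: open cream card tray, 120 x 90 x 40 mm; a bystander; origin under its centre
- amber_jar: closed amber glass jar, diameter 60, height 90 mm; a bystander; origin under its centre
- brush: brush 180 mm long lying flat; a bystander; origin under it
There are look-alikes about, which are no part of the job. What is shaped like the cup_lid but green is not meant. Leave any pink look-alike of the rest1 alone.

How it is judged (in metres and radians):
On the way, in this order (a step that is already met when the one before it is completed fails the run):
1. all the rests present lie in the pan (horizontal distance between each of rest1, rest2, rest3, rest4 and pan below 0.07 m and z of rest1 in the frame of pan between 0 and 0.035 m and linear speed of each of rest1, rest2, rest3, rest4 below 0.03 m/s and z of rest2 in the frame of pan between 0 and 0.035 m and z of rest3 in the frame of pan between 0 and 0.035 m and z of rest4 in the frame of pan between 0 and 0.035 m and horizontal distance between pan_lid and pan above 0.03 m), for 0.2 s.
2. the large lid sits seated and level on the pan (horizontal distance between pan_lid and pan below 0.008 m and z of pan_lid in the frame of pan between 0.047 and 0.053 m and angle between pan_lid's own z axis and vertical below 0.04 rad and linear speed of pan_lid below 0.02 m/s and angle between pan's own z axis and vertical below 0.05 rad), for 0.2 s.
At the end, for the whole second after the job is handed in: Rests lie in the pan (within 70 mm of its axis, origin under 35 mm above its underside); each lid seated: centred to 8 mm, height to 3 mm, tilt under 0.04 rad; each plate hangs on its own peg, peg through the eye, upright to 0.25 rad; all at rest (all of step 2 and horizontal distance between each of rest1, rest2, rest3, rest4 and pan below 0.07 m and z of rest1 in the frame of pan between 0 and 0.035 m and linear speed of each of rest1, rest2, rest3, rest4 below 0.03 m/s and z of rest2 in the frame of pan between 0 and 0.035 m and z of rest3 in the frame of pan between 0 and 0.035 m and z of rest4 in the frame of pan between 0 and 0.035 m and horizontal distance between cup_lid and cup below 0.008 m and z of cup_lid in the frame of cup between 0.059 and 0.065 m and angle between cup_lid's own z axis and vertical below 0.04 rad and linear speed of cup_lid below 0.02 m/s and angle between cup's own z axis and vertical below 0.05 rad and ((x of plate_a_eye in the frame of peg_1 between -0.05 and 0 m and y of plate_a_eye in the frame of peg_1 between -0.012 and 0.012 m and z of plate_a_eye in the frame of peg_1 between -0.016 and 0.006 m and angle between each of plate_a, plate_b's own z axis and vertical below 0.25 rad and linear speed of each of plate_a, plate_b below 0.04 m/s and x of plate_b_eye in the frame of peg_2 between -0.05 and 0 m and y of plate_b_eye in the frame of peg_2 between -0.012 and 0.012 m and z of plate_b_eye in the frame of peg_2 between -0.016 and 0.006 m) or (x of plate_a_eye in the frame of peg_2 between -0.05 and 0 m and y of plate_a_eye in the frame of peg_2 between -0.012 and 0.012 m and z of plate_a_eye in the frame of peg_2 between -0.016 and 0.006 m and angle between each of plate_a, plate_b's own z axis and vertical below 0.25 rad and linear speed of each of plate_a, plate_b below 0.04 m/s and x of plate_b_eye in the frame of peg_1 between -0.05 and 0 m and y of plate_b_eye in the frame of peg_1 between -0.012 and 0.012 m and z of plate_b_eye in the frame of peg_1 between -0.016 and 0.006 m))); the robot touches nothing.
It fails at once if a bystander (tray, jar, brush) is pushed more than 30 mm (distance of any of card_tray, amber_jar, brush from where it was at the start of the episode above 0.03 m).
It fails at once if the cup or the pan is tipped over (more than 0.5 rad) (angle between any of cup, pan's own z axis and vertical above 0.5 rad).
Of rest1, rest2, rest3, rest4 only 2 to 4 are there at a start; the rules pass over those that are not, and their reading is None.
At some moment in a run one of rest1, rest2, rest3, rest4, pan_lid, cup_lid, cup may be knocked a few centimetres aside while the robot is not near it.
It also fails if it takes over 210 s, if anything falls off the work surface, if the arm or the gripper's body presses on something with over 40 N, if the wrist force passes 120 N, or if a joint passes its speed limit or range.

### The arm

A 6-joint arm with a two-finger parallel gripper is mounted at the origin on the work surface. World frame = base frame: x ahead of the robot, y to its left, z up, the work surface at z = 0. Lengths are in mm, angles in degrees, forces in N, time in s.
With the tool pointing down it reaches from about 350 to 850 mm from the base axis. Payload 8.1 kg.
Tool frame: the origin (TCP) lies on the centre line of the jaws, within the pads' length; the fingertips stand 19 mm ahead of it and the grasp point (between the pads) is the TCP; z points along the fingers, y is the direction in which the jaws open and shut (so a half turn about z gives the same grasp; the last joint's range is limited). The gripper opens to 85 mm and grips with 20 to 120 N. Pads are 22 mm wide; open, the fingers measure 114 mm over their backs; the gripper's body (76 mm by 85 mm) begins 54 mm behind the grasp point. The pads swing forward as they close: fully open they stand 13 mm farther back than shut.
Start: joints at [64.779, 7.471, 85.268, -0, 87.261, -4.893], TCP at [208.421, 562.642, 250.292] pointing down, gripper open.
Joint ranges: [-169.43, 169.43], [-51.17, 129.36], [1.28, 143.12], [-76.62, 256.62], [0, 156.53], [-152.29, 152.29]. Speed limits (degrees/s): [136.94, 136.94, 159.86, 180, 180, 180].

### API

Orientations are given as [roll, pitch, yaw] about the fixed x, y, z axes, in that order (R = Rz(yaw) Ry(pitch) Rx(roll)).
In Python, from bench import r, viewer gives the robot as it stands.
- The arm moves only by the tool carry_out, never from a script. Its argument "commands" is a list that holds one entry, the list of rows, each a list of 7 numbers: the finger opening in mm, from 0 to 85.4, then the shift along the tool's x, y, z in mm, then the turn, a rotation vector about the tool's x, y, z in degrees. A call has 1 to 5 rows; each row is the pose to reach, as a shift and turn from the pose commanded when the call began, along the tool's axes at that moment; what a row does not reach only later rows make up. A row lasts 1/8 s, in which the tool goes at most 62.5 mm and 10.7 degrees, less where a joint would pass 70% of its speed; a pose out of reach is approached as far as the arm can. A call with a gripper value outside its range is refused whole. The fingers move at their own pace and stop on an object; "grip_force" is the grip in N (left out, the last holds). Time passes only in rows, so rows that repeat a pose let the fingers close. It gives the time, the measured TCP pose, the force and the opening at its end, in the units of the state.
- r.sense(): the state, without advancing time (a new reading comes with each control period).
- viewer.snapshot(name): name is "scene" or "side" or "wrist"; returns the picture (480x640x3 uint8, red, green, blue); there is no depth.
- viewer.calibration(name): a dict with "camera_matrix" (3x3 intrinsics, pixels), "rvec" (rotation vector, rad) and "tvec" (3), from world to camera coordinates, as OpenCV has them. Camera axes: x right, y down, z forward; pixel columns grow to the right and rows downward; lengths in mm; the calibration is good to about 2 mm. A picture is of the moment at which its call begins: read the wrist's pose just before it. calibration takes no time and is no camera call; for the wrist camera it gives the pose at the moment of the call.
- r.hand_in(): hands the job in, once; it reports no verdict.
The state is a dict: "time": time; "joint_pos": joint angles; "qd": joint speeds; "joint_efforts": joint torques, N m; "tool_pos": TCP position; "tcp_rot": TCP orientation; "ft_force": force on the tool from outside, world axes, zero at the start; "wrist_torque": the same for the moment, N m; "finger_gap": finger opening in mm.
Only numpy, scipy, OpenCV 4.12 (cv2) and the standard library are available. Lean on these libraries where they do the work, as an engineer would, in place of code of your own. Each camera call takes 0.05 s, during which the arm holds its last target. There are 200 camera calls.

## Working session

There is one attempt and no reset: what is moved stays moved. The work goes in short steps, Python scripts to look and compute and a tool call to move; the robot and the scene stay as the last step left them, time stands still between calls to the robot, and variables do not carry over. Pictures are saved under pics/ and viewed, about 12 in all and at most 16, crops included, and the job is handed in when it is done.

Besides the shell and the picture viewer there is one more tool, called after "Call:" by a JSON object that holds its "name" and its "arguments". carry_out: Moves the arm, as the interface text tells. Its arguments: {"type":"object","properties":{"commands":{"type":"array","items":{"type":"array","items":{"type":"array","items":{"type":"number"}}}},"grip_force":{"type":"number"}},"required":["commands"]}

```bash
ls; mkdir -p pics; cat > h.py <<'E'
import numpy as np, cv2
from bench import r, viewer
from scipy.spatial.transform import Rotation as R
def snap(n,f,crop=None,scale=1):
    c=viewer.calibration(n); im=viewer.snapshot(n); cv2.imwrite('pics/%s_full.png'%f,im[:,:,::-1])
    np.savez('pics/%s.npz'%f,K=c['camera_matrix'],r=np.array(c['rvec']),t=np.array(c['tvec']))
    return im
def cal(f):
    d=np.load('pics/%s.npz'%f); return d['K'],R.from_rotvec(d['r'].ravel()).as_matrix(),d['t'].ravel()
def w(f,u,v,z):
    K,Rm,t=cal(f); d=Rm.T@np.linalg.inv(K)@np.array([u,v,1.]); c=-Rm.T@t
    return (c+d*(z-c[2])/d[2]).round(1)
def p(f,X):
    K,Rm,t=cal(f); q=K@(Rm@np.array(X,float)+t); return (q[:2]/q[2]).round(1)
def crop(f,x0,y0,x1,y1,s):
    im=cv2.imread('pics/%s_full.png'%f)[y0:y1,x0:x1]
    return cv2.resize(im,None,fx=s,fy=s,interpolation=cv2.INTER_CUBIC)
def st():
    s=r.sense(); print({k:np.round(s[k],2).tolist() for k in('time','joint_pos','tool_pos','tcp_rot','ft_force','finger_gap')})
E
python3 - <<'E'
from h import *
for n in('scene','side'): snap(n,n+'0')
for n in('scene','side'):
    K,Rm,t=cal(n+'0'); print(n,(-Rm.T@t).round(),Rm[2].round(2))
st()
E
```

```text
pics
scene [1250. -232.  833.] [-0.71  0.17 -0.69]
side [345. 647. 710.] [ 0.19 -0.75 -0.63]
{'time': 0.1, 'joint_pos': [64.78, 7.51, 85.32, -0.0, 87.26, -4.89], 'tool_pos': [208.23, 562.21, 249.33], 'tcp_rot': [-179.9, -0.01, 159.67], 'ft_force': [-0.56, -0.36, 0.14], 'finger_gap': 85.63}
```

View pics/scene0_full.png

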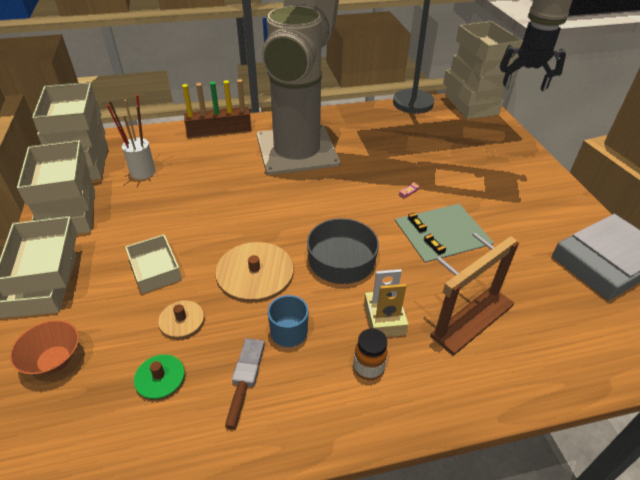

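View pics/side0_full.png

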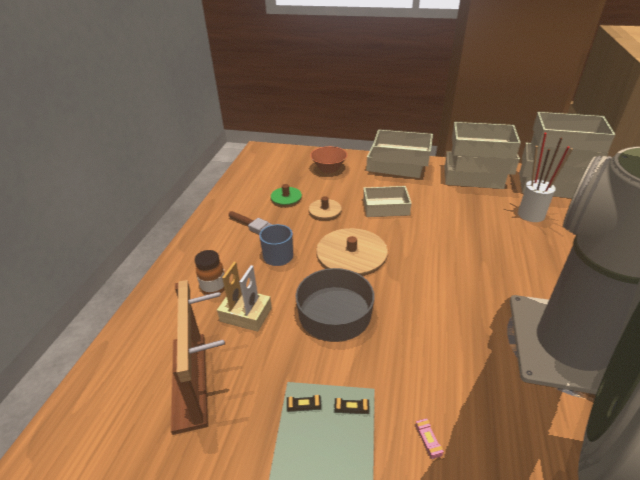

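The scene and side views (2 seen) show two black rests on the mat near (417,222) and (434,243), the pan at (343,250), and the large lid knob at (254,264). The small lid knob is at (180,313), the cup at (289,321), the plates at (387,290), and the rack on the right. I'll enlarge both views to get exact pixels.

```bash
python3 - <<'E'
from h import *
cv2.imwrite('pics/c1.png',crop('scene0',360,170,530,350,3.3))
cv2.imwrite('pics/c2.png',crop('side0',150,180,410,420,2.5))
E
```

```text
(no output)
```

View pics/c1.png

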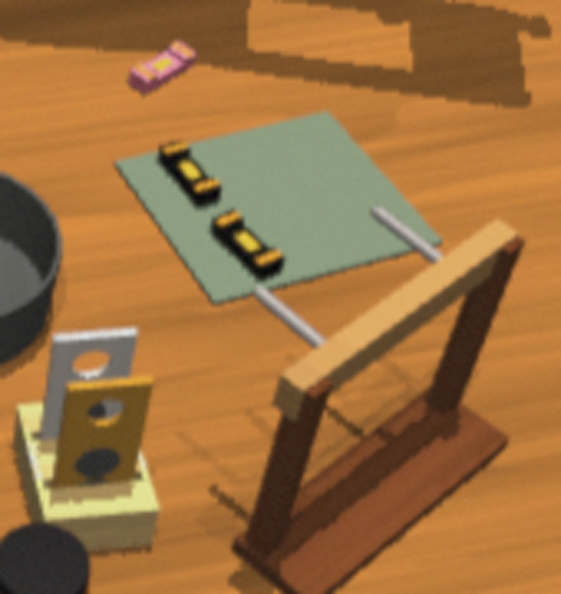

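View pics/c2.png

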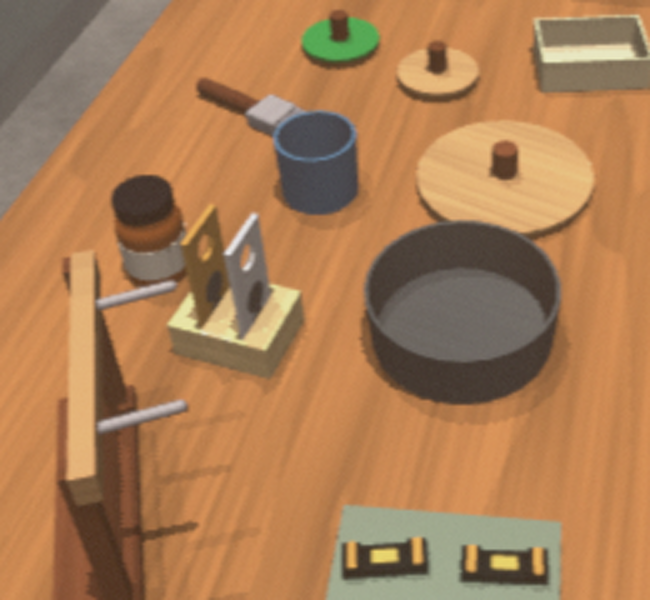

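Only two rests are present. They are at crop pixels (189,172) and (246,242) in c1, and (385,556) and (505,562) in c2. The peg tips and plate tops are clear in both crops, so I'll triangulate from the two views.

```bash
python3 - <<'E'
from h import *
S=lambda x,y:(360+x/3.3,170+y/3.3)
D=lambda x,y:(150+x/2.5,180+y/2.5)
def tri(a,b):
    P=[K@np.c_[Rm,t] for K,Rm,t in (cal('scene0'),cal('side0'))]
    X=cv2.triangulatePoints(P[0],P[1],np.array(a,float),np.array(b,float)).ravel(); X=X[:3]/X[3]
    return X.round(1), (p('scene0',X)-a).round(1)
def plane(n,z,s=None,d=None):
    print(n,'z',z, w('scene0',*s,z) if s else '', w('side0',*d,z) if d else '')
plane('rest1',15,S(189,172),D(505,562)); plane('rest2',15,S(246,242),D(385,556))
plane('r1 ends',19,S(174,149)); plane('r1 e2',19,S(207,185)); plane('r1 ends',19,None,D(470,559)); plane('r1 e2',19,None,D(540,560))
plane('r2 ends',19,S(229,219)); plane('r2 e2',19,S(268,258)); plane('r2 ends',19,None,D(352,555)); plane('r2 e2',19,None,D(417,551))
for n,a,b in [('pegA tip(near scene left)',S(258,290),D(185,406)),('pegA root',S(321,344),D(98,427)),('pegB tip',S(376,210),D(175,286)),('pegB root',S(438,257),D(97,304)),('pegA/B swap tip',S(258,290),D(175,286)),('B swap',S(376,210),D(185,406)),
 ('alu top L',S(55,334),D(228,255)),('alu top R',S(137,332),D(257,217)),('brass top L',S(68,383),D(184,240)),('brass top R',S(152,380),D(217,207)),
 ('alu topswap',S(55,334),D(257,217)),('brass Lswap',S(68,383),D(217,207)),('brass Rswap',S(152,380),D(184,240)),('alu Rswap',S(137,332),D(228,255)),
 ('panlid knob',(254,259),D(505,147)),('cuplid knob',(180,308),D(437,46)),('bar end near',S(290,410),(0,0))]:
    if b!=(0,0): print(n,*tri(a,b))
plane('lid flange c',14,(255,271),D(505,177)); plane('cuplid fl',14,(181,320),D(437,73))
plane('pan rim',58,(343,244),D(462,293)); plane('cup rim',70,(289,309),D(316,140))
# ring fit for pan/cup rims
for nm,X,rad,zz in [('pan',0,82,58)]: pass
plane('mat',4,S(118,162),None);plane('mat',4,S(325,112),None);plane('mat',4,S(440,241),None);plane('mat',4,S(216,302),None)
plane('stand',36,S(22,405)); plane('stand',36,S(156,500)); plane('jar',90,S(40,565),D(143,198))
E
```

```text
rest1 z 15 [408.7 225.9  15. ] [400.7 230.4  15. ]
rest2 z 15 [489.4 238.3  15. ] [483.2 243.3  15. ]
r1 ends z 19 [385.4 222.2  19. ] 
r1 e2 z 19 [429.5 231.5  19. ] 
r1 ends z 19  [424.4 235.6  19. ]
r1 e2 z 19  [377.1 226.3  19. ]
r2 ends z 19 [467.8 233.3  19. ] 
r2 e2 z 19 [511.8 245.   19. ] 
r2 ends z 19  [505.1 249.6  19. ]
r2 e2 z 19  [461.6 237.2  19. ]
pegA tip(near scene left) [622.2 191.1  96.8] [7.  4.1]
pegA root [673.1 215.9  93.7] [9.4 4.8]
pegB tip [640.1 207.5 201.3] [-6.6 -4.3]
pegB root [683.3 226.6 198.1] [-6.  -3.4]
pegA/B swap tip [655.9 149.6 152.8] [-0.4 -0.3]
B swap [607.4 248.3 152.8] [-0.3 -0.2]
alu top L [642.8  48.8 109.3] [6.9 5. ]
alu top R [643.2  69.  135.9] [-6.6 -5.1]
brass top L [682.7  43.2 112. ] [6.9 4.8]
brass top R [679.5  63.9 135.2] [-7.4 -5.4]
alu topswap [638.   34.9 121.9] [ 0. -0.]
brass Lswap [675.   30.2 121.4] [-0.3 -0.3]
brass Rswap [685.   76.5 124.5] [-0.8 -0.5]
alu Rswap [645.9  82.6 121.9] [-0.4 -0.3]
panlid knob [ 474.3 -191.1   42.4] [-0.3 -0.4]
cuplid knob [ 578.3 -355.    41.8] [-0.4 -0.5]
lid flange c z 14 [ 485.6 -191.8   14. ] [ 471.  -181.6   14. ]
cuplid fl z 14 [ 588.2 -357.3   14. ] [ 575.6 -345.4   14. ]
pan rim z 58 [487.1  10.4  58. ] [472.5  24.2  58. ]
cup rim z 70 [ 651.9 -143.5   70. ] [ 645.8 -134.3   70. ]
mat z 4 [374.7 182.6   4. ] 
mat z 4 [352.4 365.6   4. ] 
mat z 4 [508.8 385.1   4. ] 
mat z 4 [531.7 200.    4. ] 
stand z 36 [618.1  27.6  36. ] 
stand z 36 [707.3  84.8  36. ] 
jar z 90 [771.5 -13.7  90. ] [759.8  -2.2  90. ]
```

```bash
cat > plan.py <<'E'
import json,sys,os,math
# usage: plan(gap,x,y,z,yaw[,settle]) -> rows (in rounded tool-frame numbers); keeps the commanded pose in cmd.json
F='cmd.json'
c=json.load(open(F)) if os.path.exists(F) else [208.421,562.642,250.292,159.67]
def plan(g,x,y,z,yaw,settle=0,note=''):
    global c
    a=math.radians(c[3]); dx,dy=x-c[0],y-c[1]
    s=[round(dx*math.cos(a)+dy*math.sin(a)),round(dx*math.sin(a)-dy*math.cos(a)),round(c[2]-z)]
    t=round(-((yaw-c[3]+180)%360-180),1)
    n=max(1,math.ceil(max(math.dist(s,(0,0,0))/60,abs(t)/10)))
    print(note,[g,*s,0,0,t],'rows',n+settle,'-> calls',math.ceil((n+settle)/5))
    c=[c[0]+s[0]*math.cos(a)+s[1]*math.sin(a),c[1]+s[0]*math.sin(a)-s[1]*math.cos(a),c[2]-s[2],c[3]-t]
def save(): json.dump(c,open(F,'w')); print([round(v,2) for v in c])
E
python3 - <<'E'
from plan import *
plan(60,440,235,250,192.7,0,'half'); save()
import numpy as np
from h import *
K,Rm,t=[np.array(viewer.calibration('wrist')[k]) for k in('camera_matrix','rvec','tvec')]
Rm=R.from_rotvec(Rm.ravel()).as_matrix(); s=r.sense(); T=R.from_euler('xyz',s['tcp_rot'],degrees=True).as_matrix()
print('cam in tool',T.T@(-Rm.T@t.ravel()-s['tool_pos']),'axis',T.T@Rm[2],'imgx',T.T@Rm[0],K)
E
```

```text
half [60, -331, -227, 0, 0, 0, -33.0] rows 7 -> calls 2
[439.94, 234.78, 250.29, 192.67]
cam in tool [  67.95376093   -0.90400312 -123.29304132] axis [-2.74393404e-01 -4.33904364e-04  9.61617425e-01] imgx [7.02682391e-05 9.99999886e-01 4.71274173e-04] [[422.67111683   0.         317.06081806]
 [  0.         422.67111683 237.75419614]
 [  0.           0.           1.        ]]
```

```bash
rm cmd.json; python3 - <<'E'
s=open('plan.py').read()
s=s.replace("    print(note","""    if n+settle>5:
        k=math.ceil((n+settle)/5); f=1/k if settle<5 else .5
        d=((yaw-c[3]+180)%360-180)
        plan(g,c[0]+dx*f,c[1]+dy*f,c[2]+(z-c[2])*f,c[3]+d*f,0,note+'*'); return plan(g,x,y,z,yaw,settle,note)
    print(note""").replace(",'-> calls',math.ceil((n+settle)/5)","")
open('plan.py','w').write(s)
E
python3 - <<'E'
from plan import *
plan(60,440,235,250,192.7,1,'half'); save()
E
```

```text
half* [60, -165, -113, 0, 0, 0, -16.5] rows 4
half [60, -127, -156, 0, 0, 0, -16.5] rows 5
[440.18, 235.22, 250.29, 192.67]
```

Call:
{"name": "carry_out", "arguments": {"commands": [[[60, -165, -113, 0, 0, 0, -16.5], [60, -165, -113, 0, 0, 0, -16.5], [60, -165, -113, 0, 0, 0, -16.5], [60, -165, -113, 0, 0, 0, -16.5]]], "grip_force": 40}}

```text
time: 0.6
tool_pos: [325.5, 396.5, 249.9]
tcp_rot: [-179.9, 0.0, 176.0]
ft_force: [0.6, 0.6, -0.3]
finger_gap: 59.8
```

Call:
{"name": "carry_out", "arguments": {"commands": [[[60, -127, -156, 0, 0, 0, -16.5], [60, -127, -156, 0, 0, 0, -16.5], [60, -127, -156, 0, 0, 0, -16.5], [60, -127, -156, 0, 0, 0, -16.5], [60, -127, -156, 0, 0, 0, -16.5]]]}}

```text
time: 1.23
tool_pos: [440.7, 234.4, 250.0]
tcp_rot: [180.0, -0.0, -167.5]
ft_force: [-0.3, 0.8, 0.1]
finger_gap: 59.9
```

```bash
python3 - <<'E'
from h import *
st(); snap('wrist','w1')
E
```

```text
{'time': 1.23, 'joint_pos': [22.11, -8.28, 100.98, 0.01, 87.33, -80.41], 'tool_pos': [440.7, 234.38, 249.95], 'tcp_rot': [180.0, -0.04, -167.47], 'ft_force': [-0.26, 0.75, 0.07], 'finger_gap': 59.88}
```

View pics/w1_full.png

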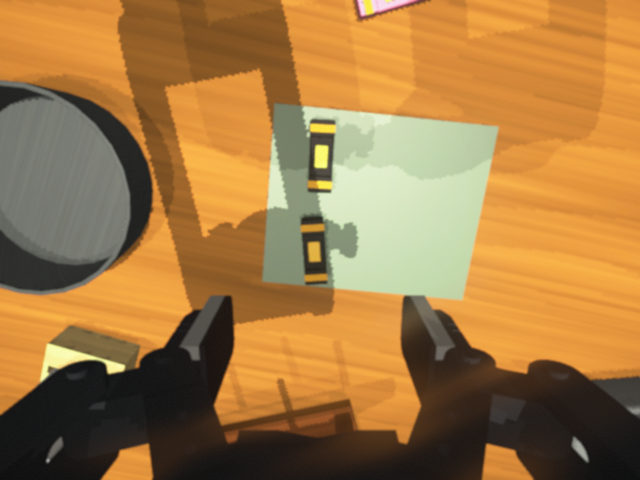

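Wrist view (5th picture) shows rest1 at (321,156) and rest2 at (314,251), with two rests on the whole mat.

```bash
python3 - <<'E'
from h import *
from plan import *
r1=w('w1',321,156,15); r2=w('w1',314,251,15); print(r1,r2)
for a,b in(((322,121),(320,191)),((312,218),(316,284))):
    A,B=w('w1',*a,18),w('w1',*b,18); d=B-A; print(np.degrees(np.arctan2(d[1],d[0])),np.linalg.norm(d),(A+B)/2)
K,Rm,t=cal('w1')
for z,pts in((58,[(2,292),(98,270),(151,195),(118,115),(60,85)]),):
    q=np.array([w('w1',*a,z)[:2] for a in pts]); A=np.c_[2*q,np.ones(len(q))]; s=np.linalg.lstsq(A,(q**2).sum(1),rcond=None)[0]; print('pan',s[:2],np.sqrt(s[2]+s[0]**2+s[1]**2))
E
```

```text
[403.5 227.6  15. ] [486.1 239.8  15. ]
10.976250651616017 57.24727067729953 [403.9  227.65  18.  ]
15.765059060914364 61.098281481560576 [485.8 239.8  18. ]
pan [471.31665271  17.72136043] 86.79219390224364
```

```bash
python3 - <<'E'
from plan import *
plan(45,404,228,90,191,1,'above')
plan(45,404,228,25,191,1,'down')
plan(10,404,228,25,191,4,'close')
plan(10,404,228,110,191,0,'up'); save()
E
```

```text
above [45, 37, 1, 160, 0, 0, 1.7] rows 4
down [45, 0, 0, 65, 0, 0, -0.0] rows 3
close [10, 0, 0, 0, 0, 0, -0.0] rows 5
up [10, 0, 0, -85, 0, 0, -0.0] rows 2
[403.86, 228.08, 110.29, 190.97]
```

Call:
{"name": "carry_out", "arguments": {"commands": [[[45, 37, 1, 160, 0, 0, 1.7], [45, 37, 1, 160, 0, 0, 1.7], [45, 37, 1, 160, 0, 0, 1.7], [45, 37, 1, 160, 0, 0, 1.7]]], "grip_force": 40}}

```text
time: 1.78
tool_pos: [399.9, 228.1, 86.9]
tcp_rot: [-179.9, -0.4, -168.9]
ft_force: [-0.4, -0.6, 0.9]
finger_gap: 45.1
```

Call:
{"name": "carry_out", "arguments": {"commands": [[[45, 0, 0, 40, 0, 0, 0], [45, 0, 0, 65, 0, 0, 0], [45, 0, 0, 65, 0, 0, 0]]]}}

```text
time: 2.15
tool_pos: [403.7, 228.8, 25.7]
tcp_rot: [-180.0, -0.1, -169.0]
ft_force: [0.1, 0.3, 0.9]
finger_gap: 44.7
```

Call:
{"name": "carry_out", "arguments": {"commands": [[[10, 0, 0, 0, 0, 0, 0], [10, 0, 0, 0, 0, 0, 0], [10, 0, 0, 0, 0, 0, 0], [10, 0, 0, 0, 0, 0, 0], [10, 0, 0, 0, 0, 0, 0]]]}}

```text
time: 2.78
tool_pos: [405.8, 229.2, 27.9]
tcp_rot: [179.9, 0.2, -169.0]
ft_force: [-1.2, 1.0, 4.7]
finger_gap: 18.9
```

Call:
{"name": "carry_out", "arguments": {"commands": [[[10, 0, 0, -40, 0, 0, 0], [10, 0, 0, -85, 0, 0, 0]]]}}

```text
time: 3.02
tool_pos: [403.8, 228.1, 112.2]
tcp_rot: [180.0, 0.0, -169.0]
ft_force: [0.2, 1.4, 0.7]
finger_gap: 18.4
```

```bash
python3 - <<'E'
from plan import *
plan(10,485,-6,110,193,1,'pan')
plan(10,485,-6,31,193,1,'down')
plan(34,485,-6,31,193,2,'open')
plan(34,485,-6,110,193,0,'up')
plan(45,486,240,90,195.8,1,'r2')
plan(45,486,240,27,195.8,1,'down')
plan(10,486,240,27,195.8,4,'close')
plan(10,486,240,110,195.8,0,'up')
plan(10,474,42,110,193,1,'pan')
plan(10,474,42,32,193,1,'down')
plan(34,474,42,32,193,2,'open')
plan(34,474,42,120,193,1,'up')
save()
E
```

```text
pan* [10, -18, -123, 0, 0, 0, -1.0] rows 3
pan [10, -15, -123, 0, 0, 0, -1.0] rows 4
down [10, 0, 0, 79, 0, 0, -0.0] rows 3
open [34, 0, 0, 0, 0, 0, -0.0] rows 3
up [34, 0, 0, -79, 0, 0, -0.0] rows 2
r2* [45, -28, 120, 10, 0, 0, -1.4] rows 3
r2 [45, -31, 119, 10, 0, 0, -1.4] rows 4
down [45, 0, 0, 63, 0, 0, -0.0] rows 3
close [10, 0, 0, 0, 0, 0, -0.0] rows 5
up [10, 0, 0, -83, 0, 0, -0.0] rows 2
pan [10, 65, -187, 0, 0, 0, 2.8] rows 5
down [10, 0, 0, 78, 0, 0, -0.0] rows 3
open [34, 0, 0, 0, 0, 0, -0.0] rows 3
up [34, 0, 0, -88, 0, 0, -0.0] rows 3
[474.24, 42.11, 120.29, 192.97]
```

Call:
{"name": "carry_out", "arguments": {"commands": [[[10, -18, -123, 0, 0, 0, -1], [10, -18, -123, 0, 0, 0, -1], [10, -18, -123, 0, 0, 0, -1]]]}}

```text
time: 3.4
tool_pos: [447.2, 107.4, 112.4]
tcp_rot: [-179.9, 0.2, -168.3]
ft_force: [-0.9, 0.6, -0.5]
finger_gap: 18.6
```

Call:
{"name": "carry_out", "arguments": {"commands": [[[10, -15, -123, 0, 0, 0, -1], [10, -15, -123, 0, 0, 0, -1], [10, -15, -123, 0, 0, 0, -1], [10, -15, -123, 0, 0, 0, -1]]]}}

```text
time: 3.9
tool_pos: [485.3, -5.8, 110.9]
tcp_rot: [180.0, 0.0, -167.1]
ft_force: [-0.2, 0.6, 0.4]
finger_gap: 18.2
```

Call:
{"name": "carry_out", "arguments": {"commands": [[[10, 0, 0, 45, 0, 0, 0], [10, 0, 0, 79, 0, 0, 0], [10, 0, 0, 79, 0, 0, 0]]]}}

```text
time: 4.28
tool_pos: [483.3, -4.5, 29.7]
tcp_rot: [179.9, -0.2, -166.9]
ft_force: [0.1, 0.4, -0.1]
finger_gap: 18.3
```

Call:
{"name": "carry_out", "arguments": {"commands": [[[34, 0, 0, 0, 0, 0, 0], [34, 0, 0, 0, 0, 0, 0], [34, 0, 0, 0, 0, 0, 0]]]}}

```text
time: 4.65
tool_pos: [485.8, -6.4, 32.4]
tcp_rot: [-180.0, 0.1, -167.0]
ft_force: [0.6, 1.1, -0.2]
finger_gap: 34.0
```

Call:
{"name": "carry_out", "arguments": {"commands": [[[34, 0, 0, -40, 0, 0, 0], [34, 0, 0, -79, 0, 0, 0]]]}}

```text
time: 4.9
tool_pos: [484.7, -6.5, 111.3]
tcp_rot: [180.0, -0.0, -167.0]
ft_force: [0.3, 0.5, -0.2]
finger_gap: 34.1
```

Call:
{"name": "carry_out", "arguments": {"commands": [[[45, -28, 120, 10, 0, 0, -1.4], [45, -28, 120, 10, 0, 0, -1.4], [45, -28, 120, 10, 0, 0, -1.4]]]}}

```text
time: 5.28
tool_pos: [485.0, 120.4, 100.6]
tcp_rot: [179.9, 0.0, -165.4]
ft_force: [-0.4, -0.1, -0.5]
finger_gap: 45.3
```

Call:
{"name": "carry_out", "arguments": {"commands": [[[45, -31, 119, 10, 0, 0, -1.4], [45, -31, 119, 10, 0, 0, -1.4], [45, -31, 119, 10, 0, 0, -1.4], [45, -31, 119, 10, 0, 0, -1.4]]]}}

```text
time: 5.78
tool_pos: [486.0, 239.1, 90.3]
tcp_rot: [-180.0, -0.0, -164.2]
ft_force: [-0.8, 0.0, -0.3]
finger_gap: 45.1
```

```bash
python3 - <<'E'
from h import *
st(); snap('wrist','w2')
E
```

```text
{'time': 5.78, 'joint_pos': [20.79, 6.41, 103.77, -0.04, 69.84, -84.99], 'tool_pos': [486.03, 239.09, 90.34], 'tcp_rot': [-179.96, -0.02, -164.2], 'ft_force': [-0.79, 0.0, -0.28], 'finger_gap': 45.07}
```

View pics/w2_full.png

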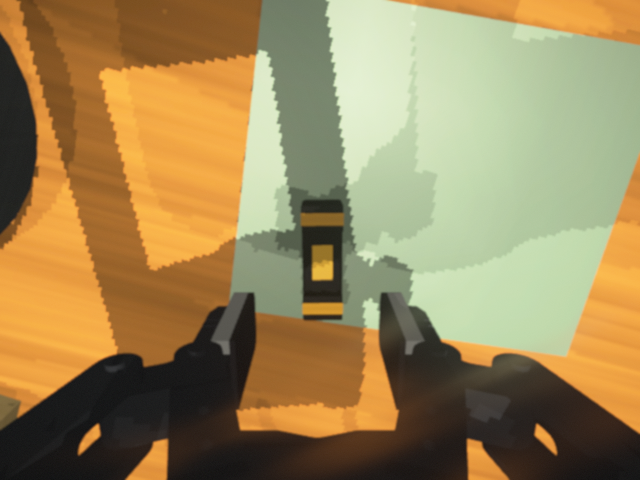

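Picture 6 shows rest2 at (322,262), between and parallel to the jaws, and rest1 gone from the mat. I'll carry on.

Call:
{"name": "carry_out", "arguments": {"commands": [[[45, 0, 0, 35, 0, 0, 0], [45, 0, 0, 63, 0, 0, 0], [45, 0, 0, 63, 0, 0, 0]]]}}

```text
time: 6.2
tool_pos: [484.2, 237.3, 25.1]
tcp_rot: [-180.0, -0.3, -164.4]
ft_force: [0.8, -0.1, 0.6]
finger_gap: 44.7
```

Call:
{"name": "carry_out", "arguments": {"commands": [[[10, 0, 0, 0, 0, 0, 0], [10, 0, 0, 0, 0, 0, 0], [10, 0, 0, 0, 0, 0, 0], [10, 0, 0, 0, 0, 0, 0], [10, 0, 0, 0, 0, 0, 0]]]}}

```text
time: 6.82
tool_pos: [487.5, 239.9, 29.2]
tcp_rot: [-180.0, 0.2, -164.2]
ft_force: [0.1, -3.4, 6.9]
finger_gap: 18.0
```

Call:
{"name": "carry_out", "arguments": {"commands": [[[10, 0, 0, -40, 0, 0, 0], [10, 0, 0, -83, 0, 0, 0]]]}}

```text
time: 7.08
tool_pos: [485.4, 239.6, 111.1]
tcp_rot: [-180.0, -0.1, -164.2]
ft_force: [0.1, 0.8, -0.9]
finger_gap: 18.3
```

Call:
{"name": "carry_out", "arguments": {"commands": [[[10, 65, -187, 0, 0, 0, 2.8], [10, 65, -187, 0, 0, 0, 2.8], [10, 65, -187, 0, 0, 0, 2.8], [10, 65, -187, 0, 0, 0, 2.8], [10, 65, -187, 0, 0, 0, 2.8]]]}}

```text
time: 7.7
tool_pos: [474.6, 41.8, 110.8]
tcp_rot: [180.0, 0.1, -167.1]
ft_force: [0.4, 0.5, 0.2]
finger_gap: 18.4
```

Call:
{"name": "carry_out", "arguments": {"commands": [[[10, 0, 0, 40, 0, 0, 0], [10, 0, 0, 78, 0, 0, 0], [10, 0, 0, 78, 0, 0, 0]]]}}

```text
time: 8.07
tool_pos: [472.5, 43.8, 30.2]
tcp_rot: [179.9, -0.2, -166.9]
ft_force: [-0.0, -0.2, 0.4]
finger_gap: 18.4
```

Call:
{"name": "carry_out", "arguments": {"commands": [[[34, 0, 0, 0, 0, 0, 0], [34, 0, 0, 0, 0, 0, 0], [34, 0, 0, 0, 0, 0, 0]]]}}

```text
time: 8.45
tool_pos: [475.0, 42.3, 33.4]
tcp_rot: [-180.0, 0.1, -167.0]
ft_force: [-0.8, 0.0, -0.3]
finger_gap: 34.5
```

Call:
{"name": "carry_out", "arguments": {"commands": [[[34, 0, 0, -45, 0, 0, 0], [34, 0, 0, -88, 0, 0, 0], [34, 0, 0, -88, 0, 0, 0]]]}}

```text
time: 8.82
tool_pos: [477.6, 42.0, 125.2]
tcp_rot: [-179.9, 0.5, -167.0]
ft_force: [0.9, 0.6, -0.5]
finger_gap: 34.1
```

```bash
python3 - <<'E'
from plan import *
plan(60,540,-140,300,180,1,'view'); save()
E
```

```text
view* [60, -12, -96, -90, 0, 0, 6.5] rows 3
view [60, -22, -94, -90, 0, 0, 6.5] rows 4
[539.93, -139.67, 300.29, 179.97]
```

Call:
{"name": "carry_out", "arguments": {"commands": [[[60, -12, -96, -90, 0, 0, 6.5], [60, -12, -96, -90, 0, 0, 6.5], [60, -12, -96, -90, 0, 0, 6.5]]]}}

```text
time: 9.2
tool_pos: [509.9, -51.5, 214.0]
tcp_rot: [-179.9, 0.3, -173.7]
ft_force: [-0.7, 0.5, 0.0]
finger_gap: 60.2
```

Call:
{"name": "carry_out", "arguments": {"commands": [[[60, -22, -94, -90, 0, 0, 6.5], [60, -22, -94, -90, 0, 0, 6.5], [60, -22, -94, -90, 0, 0, 6.5], [60, -22, -94, -90, 0, 0, 6.5]]]}}

```text
time: 9.7
tool_pos: [539.6, -139.2, 298.9]
tcp_rot: [179.9, -0.1, 179.9]
ft_force: [0.2, -0.8, -0.6]
finger_gap: 60.0
```

```bash
python3 - <<'E'
from h import *
st(); snap('wrist','w3')
E
```

```text
{'time': 9.7, 'joint_pos': [-19.75, 0.05, 87.98, 0.03, 92.08, -109.7], 'tool_pos': [539.55, -139.17, 298.87], 'tcp_rot': [179.94, -0.09, 179.95], 'ft_force': [0.17, -0.77, -0.6], 'finger_gap': 60.03}
```

View pics/w3_full.png

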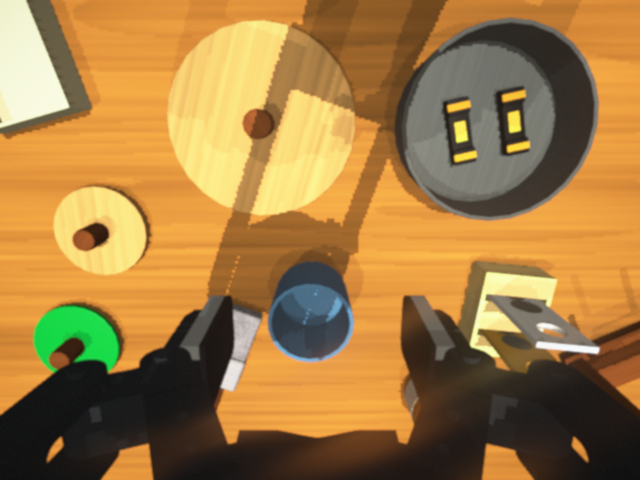

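Picture 7 shows both rests flat in the pan at (461,130) and (514,122). The lid knob is at (258,122), the small lid is around (100,230), and the cup rim is around (311,321). I'll fit circles to these.

```bash
cat >> h.py <<'E'
def circ(f,pts,z,rad):
    from scipy.optimize import least_squares
    q=np.array([w(f,*a,z)[:2] for a in pts])
    s=least_squares(lambda c:np.hypot(*(q-c).T)-rad,q.mean(0)); return s.x.round(1),s.fun.round(1)
E
python3 - <<'E'
from h import *
print('pan',circ('w3',[(510,18),(598,105),(492,218),(397,130),(570,45),(430,55),(575,170)],58,82))
print('lid',circ('w3',[(262,20),(355,118),(260,215),(167,115)],14,88), w('w3',258,112,46), w('w3',258,122,46))
print('cuplid',circ('w3',[(97,186),(53,225),(103,275),(148,235)],14,46), w('w3',83,240,46))
print('green',w('w3',78,338,14))
print('cup',circ('w3',[(268,318),(353,320),(312,361),(310,283)],70,40))
print('rests',w('w3',461,130,16),w('w3',514,122,16))
E
```

```text
pan (array([477.5,   8.7]), array([-0.9,  1.5, -2.7,  0.5, -1.7, -1.8, -1.2]))
lid (array([ 476.3, -192.5]), array([-0.5, -0.6, -0.5, -0.6])) [ 466.4 -190.9   46. ] [ 474.7 -191.2   46. ]
cuplid (array([ 580.7, -356.8]), array([0.1, 1. , 0.2, 1. ])) [ 580.  -357.4   46. ]
green [ 698.9 -397.9   14. ]
cup (array([ 652.8, -146.7]), array([-0.9, -0.8, -0.6, -0.4]))
rests [482.3  -6.4  16. ] [475.1  42.1  16. ]
```

```bash
python3 - <<'E'
from h import *
print('floor',circ('w3',[(555,120),(485,200),(485,43),(535,72)],5,74))
for z,rad,P in((5,74,[477.5,8.7]),(58,82,[477.5,8.7]),(58,82,[479,18])):
    print(z,P,[p('w3',[P[0]+rad*np.cos(a),P[1]+rad*np.sin(a),z]) for a in np.arange(0,2*np.pi,np.pi/2)])
im=crop('w3',380,0,620,240,3)
for P,col in(([477.5,8.7],(0,0,255)),([479,18],(0,255,0))):
  for z,rad in((5,74),(58,82)):
    q=np.array([(p('w3',[P[0]+rad*np.cos(a),P[1]+rad*np.sin(a),z])-[380,0])*3 for a in np.linspace(0,6.28,80)]).astype(int)
    cv2.polylines(im,[q],True,col,1)
cv2.imwrite('pics/c3.png',cv2.resize(im,(600,600)))
E
```

```text
floor (array([480.3,   9.7]), array([ 2.4, -1.6,  0.2, -2.8]))
5 [477.5, 8.7] [array([466.1, 201. ]), array([551.1, 124.4]), array([481.6,  39.9]), array([395.9, 124.6])]
58 [477.5, 8.7] [array([485.5, 221.2]), array([594.6, 125.3]), array([508.2,  16.7]), array([397.7, 125.5])]
58 [479, 18] [array([495.8, 222.8]), array([605.4, 127.2]), array([519.8,  18.8]), array([408.8, 127.4])]
```

View pics/c3.png

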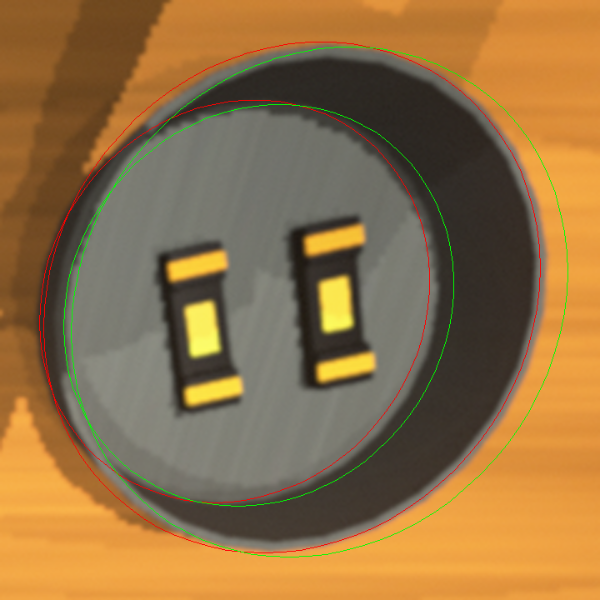

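Overlaying the fit puts the pan at about (478, 9.5), with the rests well inside. Next I'll grip the large lid.

```bash
python3 - <<'E'
from plan import *
plan(60,476,-192,110,180,1,'lid')
plan(60,476,-192,38,180,2,'down')
plan(10,476,-192,38,180,4,'close')
plan(10,476,-192,140,180,1,'up')
plan(10,478,9.5,140,180,1,'pan')
plan(10,478,9.5,97,180,2,'down')
save()
E
```

```text
lid [60, 64, -52, 190, 0, 0, -0.0] rows 5
down [60, 0, 0, 72, 0, 0, -0.0] rows 4
close [10, 0, 0, 0, 0, 0, -0.0] rows 5
up [10, 0, 0, -102, 0, 0, -0.0] rows 3
pan [10, -2, 201, 0, 0, 0, -0.0] rows 5
down [10, 0, 0, 43, 0, 0, -0.0] rows 3
[478.01, 9.36, 97.29, 179.97]
```

Call:
{"name": "carry_out", "arguments": {"commands": [[[60, 64, -52, 190, 0, 0, 0], [60, 64, -52, 190, 0, 0, 0], [60, 64, -52, 190, 0, 0, 0], [60, 64, -52, 190, 0, 0, 0], [60, 64, -52, 190, 0, 0, 0]]], "grip_force": 60}}

```text
time: 10.38
tool_pos: [475.0, -190.4, 109.1]
tcp_rot: [179.9, -0.2, 180.0]
ft_force: [0.2, 0.2, 0.8]
finger_gap: 59.7
```

Call:
{"name": "carry_out", "arguments": {"commands": [[[60, 0, 0, 40, 0, 0, 0], [60, 0, 0, 62, 0, 0, 0], [60, 0, 0, 72, 0, 0, 0], [60, 0, 0, 72, 0, 0, 0]]]}}

```text
time: 10.88
tool_pos: [477.3, -191.6, 39.6]
tcp_rot: [-180.0, 0.1, -180.0]
ft_force: [0.3, -0.4, -0.1]
finger_gap: 60.4
```

Call:
{"name": "carry_out", "arguments": {"commands": [[[10, 0, 0, 0, 0, 0, 0], [10, 0, 0, 0, 0, 0, 0], [10, 0, 0, 0, 0, 0, 0], [10, 0, 0, 0, 0, 0, 0], [10, 0, 0, 0, 0, 0, 0]]]}}

```text
time: 11.5
tool_pos: [477.1, -192.1, 39.9]
tcp_rot: [-179.9, 0.1, 180.0]
ft_force: [0.3, 0.6, 6.1]
finger_gap: 23.7
```

Call:
{"name": "carry_out", "arguments": {"commands": [[[10, 0, 0, -50, 0, 0, 0], [10, 0, 0, -102, 0, 0, 0], [10, 0, 0, -102, 0, 0, 0]]]}}

```text
time: 11.88
tool_pos: [479.2, -193.4, 146.2]
tcp_rot: [-179.7, 0.5, 180.0]
ft_force: [0.4, 0.2, -2.2]
finger_gap: 24.3
```

Call:
{"name": "carry_out", "arguments": {"commands": [[[10, -2, 50, 0, 0, 0, 0], [10, -2, 100, 0, 0, 0, 0], [10, -2, 150, 0, 0, 0, 0], [10, -2, 201, 0, 0, 0, 0], [10, -2, 201, 0, 0, 0, 0]]]}}

```text
time: 12.5
tool_pos: [477.1, 12.4, 139.3]
tcp_rot: [179.9, -0.1, -179.8]
ft_force: [0.1, -0.7, -1.6]
finger_gap: 24.1
```

Call:
{"name": "carry_out", "arguments": {"commands": [[[10, 0, 0, 25, 0, 0, 0], [10, 0, 0, 43, 0, 0, 0], [10, 0, 0, 43, 0, 0, 0]]]}}

```text
time: 12.88
tool_pos: [477.3, 8.7, 95.9]
tcp_rot: [-180.0, -0.1, 179.9]
ft_force: [0.7, 0.6, -1.8]
finger_gap: 24.4
```

```bash
python3 - <<'E'
from h import *
st(); snap('scene','s1');snap('side','d1')
a=crop('s1',220,180,420,330,2.5); b=crop('d1',280,230,400,350,3.125)
cv2.imwrite('pics/c4.png',np.hstack([a[:375,:420],b]))
E
```

```text
{'time': 12.88, 'joint_pos': [-5.1, -3.86, 113.57, -0.01, 70.41, -95.02], 'tool_pos': [477.31, 8.71, 95.93], 'tcp_rot': [-180.0, -0.12, 179.93], 'ft_force': [0.71, 0.62, -1.81], 'finger_gap': 24.4}
```

View pics/c4.png

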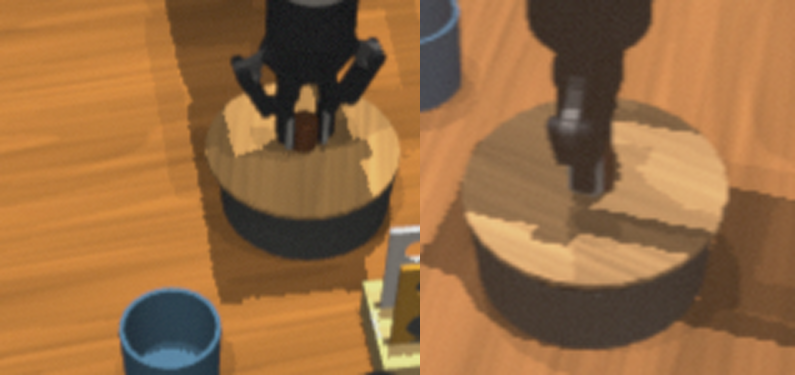

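Picture 9 shows the lid level and centred over the pan to within about 2 mm in both views. I'll lower it in small steps.

Call:
{"name": "carry_out", "arguments": {"commands": [[[10, 0, 0, 4, 0, 0, 0], [10, 0, 0, 7, 0, 0, 0], [10, 0, 0, 9, 0, 0, 0], [10, 0, 0, 10, 0, 0, 0], [10, 0, 0, 10, 0, 0, 0]]]}}

```text
time: 13.6
tool_pos: [480.0, 9.4, 92.3]
tcp_rot: [-180.0, 0.2, 180.0]
ft_force: [-17.9, 4.8, 39.5]
finger_gap: 24.1
```

Call:
{"name": "carry_out", "arguments": {"commands": [[[10, 0, 0, -4, 0, 0, 0], [10, 3, 1, -4, 0, 0, 0], [10, 3, 1, -3, 0, 0, 0], [10, 3, 1, -1, 0, 0, 0], [10, 3, 1, 0, 0, 0, 0]]]}}

```text
time: 14.22
tool_pos: [477.7, 10.0, 92.0]
tcp_rot: [-180.0, 0.3, 180.0]
ft_force: [-14.6, 0.9, 44.6]
finger_gap: 24.2
```

```bash
python3 - <<'E'
from h import *
st(); snap('scene','s2');snap('side','d2')
a=crop('s2',290,190,390,290,4); b=crop('d2',280,230,380,350,4)[:400]
cv2.imwrite('pics/c5.png',np.hstack([a,b]))
E
```

```text
{'time': 14.22, 'joint_pos': [-4.93, -3.9, 114.05, -0.02, 69.54, -94.91], 'tool_pos': [477.66, 10.04, 92.04], 'tcp_rot': [-179.95, 0.3, 179.99], 'ft_force': [-14.61, 0.85, 44.6], 'finger_gap': 24.24}
```

View pics/c5.png

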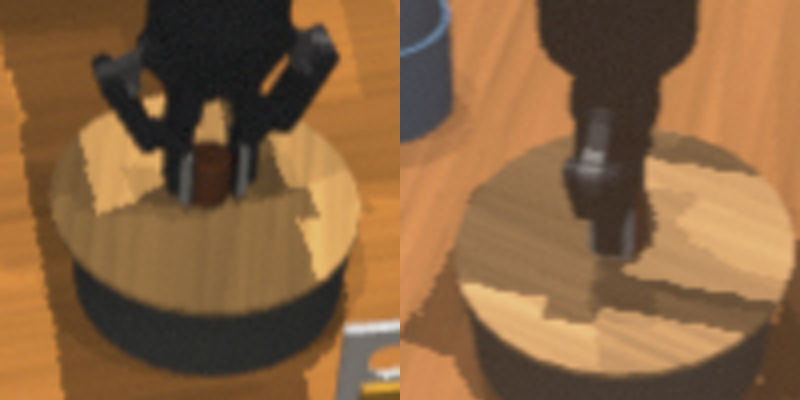

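Picture 10 shows the lid apparently flush and centred, though the height is ambiguous. I'll ease off the push, let go and look from above.

Call:
{"name": "carry_out", "arguments": {"commands": [[[10, 3, 1, -4, 0, 0, 0], [10, 3, 1, -4, 0, 0, 0], [50, 3, 1, -4, 0, 0, 0], [50, 3, 1, -4, 0, 0, 0], [50, 3, 1, -4, 0, 0, 0]]]}}

```text
time: 14.95
tool_pos: [471.3, 11.4, 90.6]
tcp_rot: [180.0, -0.1, 180.0]
ft_force: [0.5, -0.5, 0.8]
finger_gap: 50.0
```

Call:
{"name": "carry_out", "arguments": {"commands": [[[60, 0, 0, -60, 0, 0, 0], [60, 0, 0, -110, 0, 0, 0], [60, 0, 0, -110, 0, 0, 0]]]}}

```text
time: 15.32
tool_pos: [474.8, 11.1, 206.2]
tcp_rot: [-180.0, 0.5, 180.0]
ft_force: [0.1, -0.6, -0.4]
finger_gap: 60.3
```

```bash
python3 - <<'E'
from h import *
st(); snap('wrist','w4'); snap('scene','s3');snap('side','d3')
cv2.imwrite('pics/c6.png',np.vstack([np.hstack([crop('s3',290,190,390,290,3),crop('d3',285,225,385,345,3)[:300]]),cv2.resize(crop('w4',0,0,640,480,1),(600,300))]))
E
```

```text
{'time': 15.32, 'joint_pos': [-4.84, -11.35, 108.29, -0.0, 82.58, -94.82], 'tool_pos': [474.79, 11.13, 206.22], 'tcp_rot': [-179.96, 0.48, 179.97], 'ft_force': [0.15, -0.62, -0.38], 'finger_gap': 60.28}
```

View pics/c6.png

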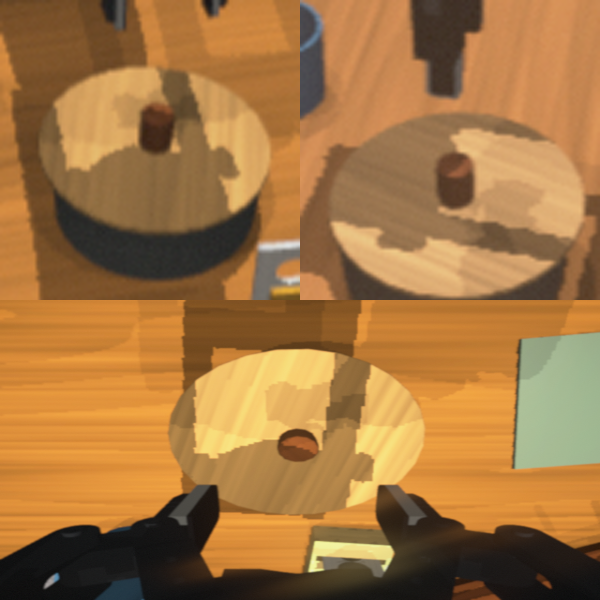

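```bash
python3 - <<'E'
from h import *
import json
P=[K@np.c_[Rm,t] for K,Rm,t in (cal('s3'),cal('d3'))]
X=cv2.triangulatePoints(P[0],P[1],np.array([342.3,226.]),np.array([336.7,277.7])).ravel(); print('knob',X[:3]/X[3])
print(w('w4',318,230,96)); c6=lambda x,y:(x/600*640,(y-300)*1.6)
print(circ('w4',[c6(*a) for a in((169,428),(425,432),(290,348),(297,515))],64,88))
json.dump([472.0,11.36,201.29,179.97],open('cmd.json','w'))
import plan; plan.plan(0,475,11,123,180,1,'press'); plan.save()
E
```

```text
knob [471.80699447  10.54725374  99.64420324]
[469.3  10.1  96. ]
(array([473.1,   9.3]), array([-0.1, -0. ,  0.4,  0.4]))
press [0, -3, 0, 78, 0, 0, -0.0] rows 3
[475.0, 11.36, 123.29, 179.97]
```

Call:
{"name": "carry_out", "arguments": {"commands": [[[0, 0, 0, 50, 0, 0, 0], [0, 0, 0, 74, 0, 0, 0], [0, 0, 0, 78, 0, 0, 0], [0, 0, 0, 78, 0, 0, 0]]]}}

```text
time: 15.98
tool_pos: [471.6, 11.4, 122.9]
tcp_rot: [180.0, -0.1, 180.0]
ft_force: [-0.8, -0.4, 0.9]
finger_gap: -0.1
```

Call:
{"name": "carry_out", "arguments": {"commands": [[[0, 0, 0, 2, 0, 0, 0], [0, 0, 0, 4, 0, 0, 0], [0, 0, 0, 4, 0, 0, 0]]]}}

```text
time: 16.35
tool_pos: [472.2, 11.4, 119.6]
tcp_rot: [-180.0, 0.0, 180.0]
ft_force: [0.1, 0.2, 0.5]
finger_gap: -0.0
```

Call:
{"name": "carry_out", "arguments": {"commands": [[[0, 0, 0, 2, 0, 0, 0], [0, 0, 0, 4, 0, 0, 0], [0, 0, 0, 4, 0, 0, 0], [0, 0, 0, 4, 0, 0, 0]]]}}

```text
time: 16.85
tool_pos: [472.1, 11.4, 115.3]
tcp_rot: [-180.0, 0.0, 180.0]
ft_force: [0.1, -0.5, 1.1]
finger_gap: 0.0
```

Call:
{"name": "carry_out", "arguments": {"commands": [[[0, 0, 0, 1, 0, 0, 0], [0, 0, 0, 2, 0, 0, 0], [0, 0, 0, 2, 0, 0, 0]]]}}

```text
time: 17.23
tool_pos: [472.2, 11.4, 115.2]
tcp_rot: [-180.0, 0.0, 180.0]
ft_force: [-8.5, 1.0, 19.0]
finger_gap: -0.0
```

Call:
{"name": "carry_out", "arguments": {"commands": [[[0, 0, 0, 1, 0, 0, 0], [0, 0, 0, 2, 0, 0, 0], [0, 0, 0, 2, 0, 0, 0]]]}}

```text
time: 17.6
tool_pos: [472.3, 11.3, 115.1]
tcp_rot: [-180.0, 0.0, 180.0]
ft_force: [-20.3, 0.4, 37.9]
finger_gap: 0.0
```

Contact came at 115.2 mm, against 96 + 19 = 115 for a seated lid, so the pan lid is fully down. Next is the cup lid; first I'll check that nothing has been knocked since.

Call:
{"name": "carry_out", "arguments": {"commands": [[[40, 0, 0, -40, 0, 0, 0], [40, 0, 0, -89, 0, 0, 0], [60, 0, 0, -89, 0, 0, 0]]]}}

```text
time: 17.98
tool_pos: [474.7, 11.2, 205.0]
tcp_rot: [-180.0, 0.5, 180.0]
ft_force: [1.3, -0.8, 0.2]
finger_gap: 54.4
```

```bash
python3 - <<'E'
from h import *
import json
snap('scene','s4');snap('side','d4')
for f,g,boxes in(('scene0','s4',dict(cuplid=(155,295,207,340),cup=(262,295,315,350),plates=(365,265,410,335),rack=(425,235,520,350))),('side0','d4',dict(cuplid=(305,190,345,222),cup=(256,222,298,268),plates=(215,260,275,330)))):
    a,b=[cv2.imread('pics/%s_full.png'%n).astype(float) for n in(f,g)]
    for n,(x0,y0,x1,y1) in boxes.items():
        s,_=cv2.phaseCorrelate(cv2.cvtColor(a[y0:y1,x0:x1].astype('uint8'),6).astype(float),cv2.cvtColor(b[y0:y1,x0:x1].astype('uint8'),6).astype(float))
        print(f,n,np.abs(a-b)[y0:y1,x0:x1].mean().round(1),np.round(s,1))
json.dump([472.0,11.36,200.29,179.97],open('cmd.json','w'))
from plan import *
import plan as P; P.c=[472.0,11.36,200.29,179.97]
plan(60,581,-357,150,150,1,'cuplid'); plan(60,581,-357,40,150,2,'down'); plan(8,581,-357,40,150,4,'close'); plan(8,581,-357,160,150,1,'up'); save()
E
```

```text
scene0 cuplid 1.8 [0.  0.5]
scene0 cup 4.4 [-0.1  0. ]
scene0 plates 2.2 [ 0.5 -0.1]
scene0 rack 3.7 [0. 0.]
side0 cuplid 48.2 [0.3 0.3]
side0 cup 2.6 [ 0.5 -0. ]
side0 plates 3.4 [ 0. -0.]
cuplid* [60, -55, -184, 25, 0, 0, 15.0] rows 4
cuplid [60, -100, -164, 25, 0, 0, 15.0] rows 5
down [60, 0, 0, 110, 0, 0, -0.0] rows 4
close [8, 0, 0, 0, 0, 0, -0.0] rows 5
up [8, 0, 0, -120, 0, 0, -0.0] rows 3
[580.95, -356.99, 160.29, 149.97]
```

Nothing has moved. The side view of the small lid is only blocked by the arm. I'll fetch it.

Call:
{"name": "carry_out", "arguments": {"commands": [[[60, -55, -184, 25, 0, 0, 15], [60, -55, -184, 25, 0, 0, 15], [60, -55, -184, 25, 0, 0, 15], [60, -55, -184, 25, 0, 0, 15]]]}}

```text
time: 18.58
tool_pos: [525.6, -175.7, 172.0]
tcp_rot: [-180.0, -0.3, 164.7]
ft_force: [-0.3, 1.4, -0.7]
finger_gap: 60.4
```

Call:
{"name": "carry_out", "arguments": {"commands": [[[60, -100, -164, 25, 0, 0, 15], [60, -100, -164, 25, 0, 0, 15], [60, -100, -164, 25, 0, 0, 15], [60, -100, -164, 25, 0, 0, 15], [60, -100, -164, 25, 0, 0, 15]]]}}

```text
time: 19.2
tool_pos: [580.3, -355.9, 148.4]
tcp_rot: [180.0, -0.2, 150.0]
ft_force: [0.4, 0.3, -0.7]
finger_gap: 59.9
```

```bash
python3 - <<'E'
from h import *
st(); im=snap('wrist','w5')
print('predicted knob top',p('w5',[580.5,-357,46]))
hsv=cv2.cvtColor(im,cv2.COLOR_RGB2HSV)
u,v=p('w5',[580.5,-357,46]).astype(int)
m=((im.sum(2)<260)&(im[:,:,0]>im[:,:,2]+10)).astype('uint8'); m[:max(v-90,0)]=0; m[v+90:]=0; m[:,:u-90]=0; m[:,u+90:]=0
n,l,s,c=cv2.connectedComponentsWithStats(m)
for i in range(1,n):
    if s[i][4]>150: print(s[i],c[i])
E
```

```text
{'time': 19.2, 'joint_pos': [-35.85, 23.53, 77.07, 0.03, 79.59, -95.81], 'tool_pos': [580.32, -355.92, 148.39], 'tcp_rot': [179.95, -0.19, 149.96], 'ft_force': [0.44, 0.35, -0.73], 'finger_gap': 59.92}
predicted knob top [316.7 245.3]
[ 241  155   38   71 1160] [256.48793103 175.52672414]
[ 296  217   38   46 1387] [314.93222783 240.13987022]
[ 226  262  180   73 4305] [274.10058072 303.30592334]
[ 302  280  104   55 2813] [370.84927124 316.33807323]
[287 305  59  30 226] [311.75221239 323.06637168]
```

Call:
{"name": "carry_out", "arguments": {"commands": [[[60, 0, 0, 50, 0, 0, 0], [60, 0, 0, 95, 0, 0, 0], [60, 0, 0, 110, 0, 0, 0], [60, 0, 0, 110, 0, 0, 0]]]}}

```text
time: 19.75
tool_pos: [580.8, -355.6, 40.2]
tcp_rot: [180.0, -0.1, 150.0]
ft_force: [0.6, 0.3, 0.3]
finger_gap: 60.0
```

Call:
{"name": "carry_out", "arguments": {"commands": [[[8, 0, 0, 0, 0, 0, 0], [8, 0, 0, 0, 0, 0, 0], [8, 0, 0, 0, 0, 0, 0], [8, 0, 0, 0, 0, 0, 0], [8, 0, 0, 0, 0, 0, 0]]]}}

```text
time: 20.38
tool_pos: [582.5, -358.0, 43.1]
tcp_rot: [-180.0, 0.2, 150.0]
ft_force: [-0.3, 0.9, 6.1]
finger_gap: 20.0
```

Call:
{"name": "carry_out", "arguments": {"commands": [[[8, 0, 0, -50, 0, 0, 0], [8, 0, 0, -120, 0, 0, 0], [8, 0, 0, -120, 0, 0, 0]]]}}

```text
time: 20.75
tool_pos: [584.3, -359.4, 168.8]
tcp_rot: [-179.9, 0.7, 150.0]
ft_force: [0.6, -1.4, -0.6]
finger_gap: 20.0
```

```bash
python3 - <<'E'
from h import *
st(); im=snap('scene','s5'); snap('side','d5')
for f,g,(x0,y0,x1,y1) in(('scene0','s5',(262,295,315,350)),('side0','d5',(256,222,298,268)),('s4','s5',(300,190,385,285))):
    a,b=[cv2.imread('pics/%s_full.png'%n).astype(float) for n in(f,g)]
    print(np.abs(a-b)[y0:y1,x0:x1].mean())
from plan import *
plan(8,653,-146.7,160,150,1,'cup'); plan(8,653,-146.7,112,150,2,'d'); save()
E
```

```text
{'time': 20.75, 'joint_pos': [-35.88, 22.61, 76.04, 0.0, 80.63, -95.84], 'tool_pos': [584.28, -359.42, 168.84], 'tcp_rot': [-179.93, 0.71, 149.97], 'ft_force': [0.64, -1.39, -0.59], 'finger_gap': 19.99}
8.788679245283019
4.415804002760525
28.500887512899897
cup [8, 43, 218, 0, 0, 0, -0.0] rows 5
d [8, 0, 0, 48, 0, 0, -0.0] rows 3
[652.82, -146.73, 112.29, 149.97]
```

Call:
{"name": "carry_out", "arguments": {"commands": [[[8, 10, 50, 0, 0, 0, 0], [8, 21, 105, 0, 0, 0, 0], [8, 32, 160, 0, 0, 0, 0], [8, 43, 218, 0, 0, 0, 0], [8, 43, 218, 0, 0, 0, 0]]]}}

```text
time: 21.48
tool_pos: [652.8, -141.7, 157.8]
tcp_rot: [180.0, -0.2, 150.3]
ft_force: [-0.6, -0.6, -1.1]
finger_gap: 19.9
```

Call:
{"name": "carry_out", "arguments": {"commands": [[[8, 0, 0, 20, 0, 0, 0], [8, 0, 0, 41, 0, 0, 0], [8, 0, 0, 41, 0, 0, 0], [8, 0, 0, 41, 0, 0, 0]]]}}

```text
time: 21.98
tool_pos: [652.4, -147.6, 118.7]
tcp_rot: [-180.0, -0.1, 149.9]
ft_force: [0.6, -0.1, 0.2]
finger_gap: 20.0
```

```bash
python3 - <<'E'
from h import *
st(); snap('scene','s6');snap('side','d6')
cv2.imwrite('pics/c7.png',np.hstack([crop('s6',240,265,340,365,4),crop('d6',225,190,325,290,4)]))
E
```

```text
{'time': 21.98, 'joint_pos': [-17.14, 23.12, 80.81, -0.0, 76.13, -77.03], 'tool_pos': [652.36, -147.64, 118.74], 'tcp_rot': [-179.98, -0.05, 149.89], 'ft_force': [0.55, -0.06, 0.19], 'finger_gap': 20.04}
```

View pics/c7.png

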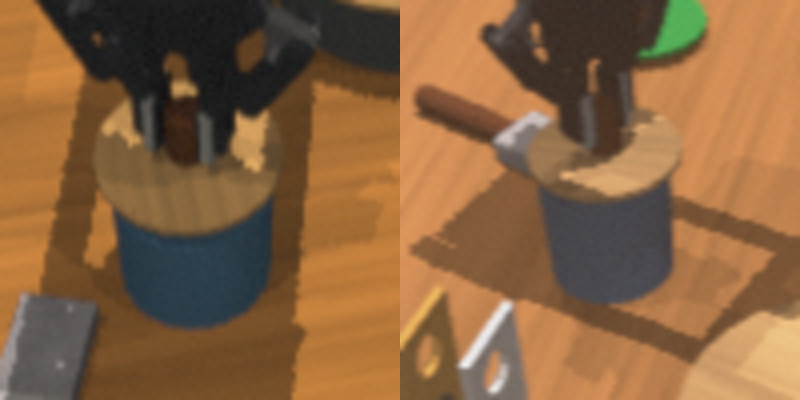

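Picture 12 shows the lid about 3 mm short of the cup's centre towards +y in the scene view, and centred in the side view. I'll shift it by that and lower.

Call:
{"name": "carry_out", "arguments": {"commands": [[[8, 2, 2, 0, 0, 0, 0], [8, 2, 2, 5, 0, 0, 0], [8, 2, 2, 9, 0, 0, 0], [8, 2, 2, 12, 0, 0, 0], [8, 2, 2, 14, 0, 0, 0]]]}}

```text
time: 22.7
tool_pos: [653.6, -144.7, 108.2]
tcp_rot: [180.0, 0.2, 150.0]
ft_force: [0.1, -1.5, 12.3]
finger_gap: 19.9
```

Call:
{"name": "carry_out", "arguments": {"commands": [[[8, 0, 0, 1, 0, 0, 0], [8, 0, 0, 2, 0, 0, 0], [8, 0, 0, 2, 0, 0, 0]]]}}

```text
time: 23.08
tool_pos: [654.3, -145.1, 107.6]
tcp_rot: [180.0, 0.3, 150.0]
ft_force: [-4.2, -0.5, 19.6]
finger_gap: 19.9
```

Call:
{"name": "carry_out", "arguments": {"commands": [[[8, 0, 0, -3, 0, 0, 0], [8, 0, 0, -3, 0, 0, 0], [45, 0, 0, -3, 0, 0, 0], [45, 0, 0, -3, 0, 0, 0], [45, 0, 0, -3, 0, 0, 0]]]}}

```text
time: 23.7
tool_pos: [651.8, -143.8, 105.7]
tcp_rot: [-180.0, -0.1, 150.0]
ft_force: [-0.1, -0.9, -0.8]
finger_gap: 45.0
```

Call:
{"name": "carry_out", "arguments": {"commands": [[[45, 0, 0, -50, 0, 0, 0], [0, 0, 0, -50, 0, 0, 0], [0, 0, 0, -50, 0, 0, 0], [0, 0, 0, -50, 0, 0, 0], [0, 0, 0, -50, 0, 0, 0]]]}}

```text
time: 24.32
tool_pos: [651.4, -143.8, 154.8]
tcp_rot: [-180.0, -0.1, 150.0]
ft_force: [-0.3, 0.3, 0.7]
finger_gap: 0.0
```

Call:
{"name": "carry_out", "arguments": {"commands": [[[0, 0, 0, 20, 0, 0, 0], [0, 0, 0, 24, 0, 0, 0], [0, 0, 0, 26, 0, 0, 0], [0, 0, 0, 26, 0, 0, 0]]]}}

```text
time: 24.82
tool_pos: [652.0, -143.8, 130.2]
tcp_rot: [-180.0, -0.0, 150.0]
ft_force: [-0.3, 0.8, 2.3]
finger_gap: -0.0
```

Call:
{"name": "carry_out", "arguments": {"commands": [[[0, 0, 0, 1, 0, 0, 0], [0, 0, 0, 3, 0, 0, 0], [0, 0, 0, 3, 0, 0, 0]]]}}

```text
time: 25.2
tool_pos: [651.9, -143.9, 127.2]
tcp_rot: [-180.0, -0.0, 150.0]
ft_force: [-1.2, 1.1, 6.3]
finger_gap: -0.1
```

Call:
{"name": "carry_out", "arguments": {"commands": [[[0, 0, 0, 1, 0, 0, 0], [0, 0, 0, 1, 0, 0, 0]]]}}

```text
time: 25.45
tool_pos: [652.2, -144.0, 127.3]
tcp_rot: [180.0, 0.0, 150.0]
ft_force: [-4.5, -0.4, 10.4]
finger_gap: -0.1
```

Call:
{"name": "carry_out", "arguments": {"commands": [[[0, 0, 0, -50, 0, 0, 0], [60, 0, 0, -100, 0, 0, 0], [80, 0, 0, -100, 0, 0, 0]]]}}

```text
time: 25.82
tool_pos: [654.7, -144.8, 232.2]
tcp_rot: [179.9, 0.5, 150.0]
ft_force: [0.7, -0.2, 0.1]
finger_gap: 35.8
```

```bash
python3 - <<'E'
import json
json.dump([652.09,-144.0,226.29,149.97],open('cmd.json','w'))
import plan
from plan import *
# plates: look from above between plates and pegs
plan(80,640,95,300,170,1,'view'); save()
E
```

```text
view* [80, 65, 100, -37, 0, 0, -10.0] rows 3
view [80, 47, 111, -37, 0, 0, -10.0] rows 4
[639.72, 95.49, 300.29, 169.97]
```

The small lid's knob contacts at 127.3 mm, against 127 for seated. Now the plates.

Call:
{"name": "carry_out", "arguments": {"commands": [[[80, 65, 100, -37, 0, 0, -10], [80, 65, 100, -37, 0, 0, -10], [80, 65, 100, -37, 0, 0, -10], [80, 65, 100, -37, 0, 0, -10]]]}}

```text
time: 26.32
tool_pos: [645.5, -25.0, 262.0]
tcp_rot: [-179.9, -0.1, 160.0]
ft_force: [0.5, 0.2, 0.1]
finger_gap: 79.9
```

Call:
{"name": "carry_out", "arguments": {"commands": [[[80, 47, 111, -37, 0, 0, -10], [80, 47, 111, -37, 0, 0, -10], [80, 47, 111, -37, 0, 0, -10], [80, 47, 111, -37, 0, 0, -10], [80, 47, 111, -37, 0, 0, -10]]]}}

```text
time: 26.95
tool_pos: [639.6, 93.4, 298.7]
tcp_rot: [-179.9, -0.1, 169.8]
ft_force: [-1.1, -0.8, 0.3]
finger_gap: 80.0
```

```bash
python3 - <<'E'
from h import *
st(); snap('wrist','w6'); cv2.imwrite('pics/w6v.png',crop('w6',0,0,640,480,1.25))
E
```

```text
{'time': 26.95, 'joint_pos': [3.78, 13.99, 72.92, -0.03, 93.22, -76.05], 'tool_pos': [639.6, 93.36, 298.74], 'tcp_rot': [-179.94, -0.12, 169.83], 'ft_force': [-1.08, -0.75, 0.26], 'finger_gap': 80.01}
```

View pics/w6v.png

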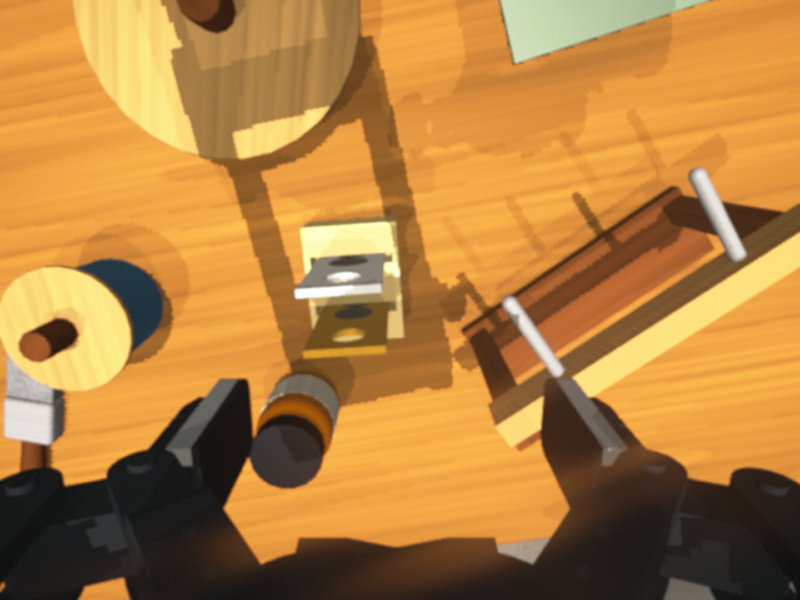

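```bash
python3 - <<'E'
from h import *
q=lambda x,y,z:w('w6',x/1.25,y/1.25,z)
for n,a,b in(('alu',(297,294),(383,291)),('brass',(304,354),(386,352))):
    A,B=q(*a,126),q(*b,126); d=B-A; print(n,(A+B)/2,np.linalg.norm(d),np.degrees(np.arctan2(-d[0],d[1])))
for n,a,b in(('pA',(694,173),(741,257)),('pB',(509,300),(559,373))):
    A,B=q(*a,156),q(*b,151); d=B-A; print(n,A,B,np.linalg.norm(d),np.degrees(np.arctan2(d[1],d[0])))
E
```

```text
alu [646.5  57.3 126. ] 50.09151624776395 -8.033045790559363
brass [683.9   52.55 126.  ] 49.2590093282437 -8.640042712012562
pA [610.1 245.5 156. ] [658.3 271.2 151. ] 54.851891489719776 28.066316811010037
pB [658.6 148.5 156. ] [707.1 171.6 151. ] 53.952386416172544 25.46793055842149
```

Picture 13 gives the alu plate top at (297–383, 292) and the brass one at (304–386, 353). The pegs run (694,173)→(741,257) and (509,300)→(559,373). The lengths come out right (50 mm and 55 mm), so I'll take the alu plate by its edges and hang it on peg 1.

```bash
python3 - <<'E'
from plan import *
plan(80,645.5,57.5,190,171,1,'above')
plan(80,645.5,57.5,102,171,2,'down')
plan(30,645.5,57.5,102,171,4,'close')
plan(30,645.5,57.5,170,171,2,'up'); save()
E
```

```text
above [80, -12, -36, 110, 0, 0, -1.0] rows 3
down [80, 0, 0, 88, 0, 0, -0.0] rows 4
close [30, 0, 0, 0, 0, 0, -0.0] rows 5
up [30, 0, 0, -68, 0, 0, -0.0] rows 4
[645.27, 57.95, 170.29, 170.97]
```

Call:
{"name": "carry_out", "arguments": {"commands": [[[80, -12, -36, 50, 0, 0, -1], [80, -12, -36, 110, 0, 0, -1], [80, -12, -36, 110, 0, 0, -1], [80, -12, -36, 110, 0, 0, -1]]], "grip_force": 50}}

```text
time: 27.5
tool_pos: [646.1, 57.5, 192.4]
tcp_rot: [180.0, 0.1, 170.9]
ft_force: [0.5, -0.4, 0.8]
finger_gap: 80.1
```

Call:
{"name": "carry_out", "arguments": {"commands": [[[80, 0, 0, 40, 0, 0, 0], [80, 0, 0, 70, 0, 0, 0], [80, 0, 0, 88, 0, 0, 0], [80, 0, 0, 88, 0, 0, 0]]]}}

```text
time: 28.0
tool_pos: [645.7, 58.1, 103.0]
tcp_rot: [180.0, 0.0, 171.0]
ft_force: [0.7, 0.7, 0.1]
finger_gap: 80.1
```

Call:
{"name": "carry_out", "arguments": {"commands": [[[30, 0, 0, 0, 0, 0, 0], [30, 0, 0, 0, 0, 0, 0], [30, 0, 0, 0, 0, 0, 0], [30, 0, 0, 0, 0, 0, 0], [30, 0, 0, 0, 0, 0, 0]]]}}

```text
time: 28.62
tool_pos: [646.8, 57.9, 104.8]
tcp_rot: [180.0, 0.2, 171.0]
ft_force: [-0.8, 0.2, 5.5]
finger_gap: 48.9
```

Call:
{"name": "carry_out", "arguments": {"commands": [[[30, 0, 0, -20, 0, 0, 0], [30, 0, 0, -45, 0, 0, 0], [30, 0, 0, -68, 0, 0, 0], [30, 0, 0, -68, 0, 0, 0]]]}}

```text
time: 29.12
tool_pos: [647.2, 58.0, 174.4]
tcp_rot: [179.9, 0.3, 171.0]
ft_force: [0.4, 0.3, -0.7]
finger_gap: 49.2
```

```bash
python3 - <<'E'
from plan import *
plan(30,580,110,170,190,1,'via')
plan(30,582,234,165,206.5,2,'pre')
save()
E
```

```text
via [30, 73, 41, 0, 0, 0, -19.0] rows 3
pre [30, -24, 122, 5, 0, 0, -16.5] rows 5
[582.12, 234.21, 165.29, 206.47]
```

Call:
{"name": "carry_out", "arguments": {"commands": [[[30, 73, 41, 0, 0, 0, -19], [30, 73, 41, 0, 0, 0, -19], [30, 73, 41, 0, 0, 0, -19]]]}}

```text
time: 29.5
tool_pos: [578.1, 110.9, 169.5]
tcp_rot: [180.0, -0.1, -169.9]
ft_force: [0.9, 0.9, -0.7]
finger_gap: 49.2
```

Call:
{"name": "carry_out", "arguments": {"commands": [[[30, -24, 122, 5, 0, 0, -16.5], [30, -24, 122, 5, 0, 0, -16.5], [30, -24, 122, 5, 0, 0, -16.5], [30, -24, 122, 5, 0, 0, -16.5], [30, -24, 122, 5, 0, 0, -16.5]]]}}

```text
time: 30.12
tool_pos: [582.6, 232.7, 165.1]
tcp_rot: [-180.0, -0.0, -153.7]
ft_force: [0.4, -0.1, -1.0]
finger_gap: 48.8
```

Call:
{"name": "carry_out", "arguments": {"commands": [[[30, 0, 0, 9, 0, 0, 0], [30, 0, 0, 9, 0, 0, 0], [30, 0, 0, 9, 0, 0, 0]]]}}

```text
time: 30.5
tool_pos: [582.1, 233.8, 156.1]
tcp_rot: [180.0, -0.0, -153.6]
ft_force: [0.2, -0.0, 0.1]
finger_gap: 48.8
```

```bash
python3 - <<'E'
from h import *
st(); snap('scene','s7');snap('side','d7')
cv2.imwrite('pics/c8.png',np.hstack([crop('s7',390,180,530,320,2.85),crop('d7',160,260,300,400,2.85)]))
E
```

```text
{'time': 30.5, 'joint_pos': [17.2, 15.07, 86.64, -0.0, 78.32, -99.23], 'tool_pos': [582.09, 233.79, 156.09], 'tcp_rot': [180.0, -0.02, -153.57], 'ft_force': [0.16, -0.0, 0.06], 'finger_gap': 48.82}
```

View pics/c8.png

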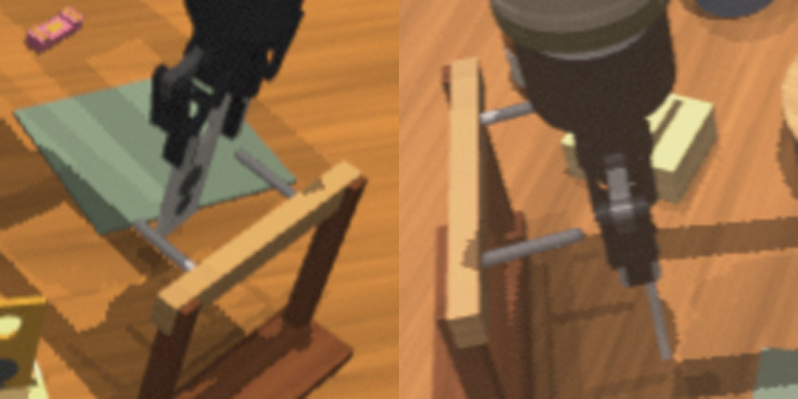

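```bash
python3 - <<'E'
from h import *
d=lambda X:((p('d7',X)-[160,260])*2.85+[400,0]).round(); s=lambda X:((p('s7',X)-[390,180])*2.85).round()
c=np.array([582.1,233.8]); y=np.array([-.446,.895])
for dy in(-25,25):
  for z in(57,177): X=[*(c+dy*y),z]; print(dy,z,'side',d(X),'scene',s(X))
print('eye',s([*c,153]),'peg tip',s([609,247,155.5]),d([609,247,155.5]),'tip2',s([657.5,149,155.5]),d([657.5,149,155.5]))
E
```

```text
-25 57 side [650. 291.] scene [157. 239.]
-25 177 side [623. 161.] scene [189. 121.]
25 57 side [659. 359.] scene [199. 209.]
25 177 side [631. 229.] scene [233.  92.]
eye [204. 132.] peg tip [239. 151.] [578. 230.] tip2 [137. 220.] [567.  95.]
```

Picture 14 shows the plate upright ahead of peg 1, with the peg tips where predicted to within 2 mm. I'll slide it on.

Call:
{"name": "carry_out", "arguments": {"commands": [[[30, -20, 0, 0, 0, 0, 0], [30, -35, 0, 0, 0, 0, 0], [30, -48, 0, 0, 0, 0, 0], [30, -48, 0, 0, 0, 0, 0]]]}}

```text
time: 31.1
tool_pos: [625.6, 255.9, 156.4]
tcp_rot: [-180.0, 0.0, -153.5]
ft_force: [0.4, 0.7, -1.1]
finger_gap: 49.0
```

Call:
{"name": "carry_out", "arguments": {"commands": [[[30, -12, 0, 0, 0, 0, 0], [30, -12, 0, 0, 0, 0, 0], [30, -12, 0, 5, 0, 0, 0], [30, -12, 0, 5, 0, 0, 0]]]}}

```text
time: 31.6
tool_pos: [635.0, 260.6, 150.4]
tcp_rot: [180.0, -0.1, -153.5]
ft_force: [-0.2, 0.4, -1.1]
finger_gap: 49.1
```

Call:
{"name": "carry_out", "arguments": {"commands": [[[30, 0, 0, 2, 0, 0, 0], [30, 0, 0, 3, 0, 0, 0], [30, 0, 0, 3, 0, 0, 0]]]}}

```text
time: 31.98
tool_pos: [635.8, 260.9, 148.3]
tcp_rot: [180.0, -0.0, -153.5]
ft_force: [0.4, -1.1, -0.5]
finger_gap: 49.2
```

Call:
{"name": "carry_out", "arguments": {"commands": [[[30, 0, 0, 1, 0, 0, 0], [30, 0, 0, 2, 0, 0, 0], [30, 0, 0, 2, 0, 0, 0]]]}}

```text
time: 32.35
tool_pos: [636.1, 261.1, 147.6]
tcp_rot: [-180.0, 0.1, -153.5]
ft_force: [-3.1, -1.9, 6.4]
finger_gap: 48.9
```

The plate touches the peg at 147.6 mm, where I expected 148. I'll release, back off upward, and go for brass.

Call:
{"name": "carry_out", "arguments": {"commands": [[[55, 0, 0, 0, 0, 0, 0], [80, 0, 0, 0, 0, 0, 0], [80, 0, 0, 0, 0, 0, 0], [80, 0, 0, 0, 0, 0, 0], [80, 0, 0, 0, 0, 0, 0]]]}}

```text
time: 32.98
tool_pos: [635.8, 260.9, 146.2]
tcp_rot: [180.0, -0.0, -153.5]
ft_force: [0.0, 0.0, -0.2]
finger_gap: 80.2
```

Call:
{"name": "carry_out", "arguments": {"commands": [[[80, 0, 0, -30, 0, 0, 0], [80, 0, 0, -84, 0, 0, 0], [80, 0, 0, -84, 0, 0, 0]]]}}

```text
time: 33.35
tool_pos: [638.7, 261.9, 237.4]
tcp_rot: [-179.9, 0.6, -153.5]
ft_force: [0.7, -0.0, -0.1]
finger_gap: 79.7
```

```bash
python3 - <<'E'
from h import *
import json
snap('scene','s8')
json.dump([635.83,260.95,230.29,206.47],open('cmd.json','w'))
from plan import *
plan(80,683,53,230,171,1,'above')
plan(80,683,53,102,171,2,'down')
plan(30,683,53,102,171,4,'close')
plan(30,683,53,170,171,2,'up')
plan(30,615,85,170,190,1,'via')
plan(30,630.6,136,156,206.5,2,'pre'); save()
E
```

```text
above [80, 50, -207, 0, 0, 0, 35.5] rows 5
down [80, 0, 0, 128, 0, 0, -0.0] rows 5
close [30, 0, 0, 0, 0, 0, -0.0] rows 5
up [30, 0, 0, -68, 0, 0, -0.0] rows 4
via [30, 72, 21, 0, 0, 0, -19.0] rows 3
pre [30, -24, 47, 14, 0, 0, -16.5] rows 4
[631.03, 135.85, 156.29, 206.47]
```

Call:
{"name": "carry_out", "arguments": {"commands": [[[80, 50, -207, 0, 0, 0, 35.5], [80, 50, -207, 0, 0, 0, 35.5], [80, 50, -207, 0, 0, 0, 35.5], [80, 50, -207, 0, 0, 0, 35.5], [80, 50, -207, 0, 0, 0, 35.5]]]}}

```text
time: 34.02
tool_pos: [683.1, 51.4, 228.9]
tcp_rot: [-180.0, -0.1, 170.8]
ft_force: [-0.1, 0.3, -0.8]
finger_gap: 80.0
```

Call:
{"name": "carry_out", "arguments": {"commands": [[[80, 0, 0, 10, 0, 0, 0], [80, 0, 0, 60, 0, 0, 0], [80, 0, 0, 105, 0, 0, 0], [80, 0, 0, 128, 0, 0, 0], [80, 0, 0, 128, 0, 0, 0]]]}}

```text
time: 34.65
tool_pos: [681.5, 54.6, 99.7]
tcp_rot: [-180.0, -0.3, 171.1]
ft_force: [0.0, -0.4, 0.3]
finger_gap: 79.8
```

Call:
{"name": "carry_out", "arguments": {"commands": [[[30, 0, 0, 0, 0, 0, 0], [30, 0, 0, 0, 0, 0, 0], [30, 0, 0, 0, 0, 0, 0], [30, 0, 0, 0, 0, 0, 0], [30, 0, 0, 0, 0, 0, 0]]]}}

```text
time: 35.28
tool_pos: [685.3, 53.4, 105.5]
tcp_rot: [179.9, 0.3, 171.0]
ft_force: [-0.7, 0.6, 6.5]
finger_gap: 48.6
```

Call:
{"name": "carry_out", "arguments": {"commands": [[[30, 0, 0, -20, 0, 0, 0], [30, 0, 0, -45, 0, 0, 0], [30, 0, 0, -68, 0, 0, 0], [30, 0, 0, -68, 0, 0, 0]]]}}

```text
time: 35.78
tool_pos: [685.4, 53.4, 174.8]
tcp_rot: [179.9, 0.4, 171.0]
ft_force: [-0.1, 0.6, -1.2]
finger_gap: 49.3
```

Call:
{"name": "carry_out", "arguments": {"commands": [[[30, 72, 21, 0, 0, 0, -19], [30, 72, 21, 0, 0, 0, -19], [30, 72, 21, 0, 0, 0, -19]]]}}

```text
time: 36.15
tool_pos: [614.4, 85.9, 169.6]
tcp_rot: [180.0, -0.1, -170.0]
ft_force: [0.8, -0.5, 0.2]
finger_gap: 49.4
```

Call:
{"name": "carry_out", "arguments": {"commands": [[[30, -24, 47, 14, 0, 0, -16.5], [30, -24, 47, 14, 0, 0, -16.5], [30, -24, 47, 14, 0, 0, -16.5], [30, -24, 47, 14, 0, 0, -16.5]]]}}

```text
time: 36.65
tool_pos: [631.8, 135.1, 156.6]
tcp_rot: [-180.0, 0.0, -153.8]
ft_force: [-0.0, 0.1, -0.9]
finger_gap: 49.2
```

```bash
python3 - <<'E'
from h import *
st(); snap('scene','s9');snap('side','d9')
cv2.imwrite('pics/c9.png',np.vstack([np.hstack([crop('s8',390,180,530,320,2.1),crop('s9',390,180,530,320,2.1)]),np.hstack([crop('d9',160,260,300,400,2.1),crop('s9',230,180,370,320,2.1)])]))
E
```

```text
{'time': 36.65, 'joint_pos': [7.53, 17.77, 83.35, -0.01, 78.84, -108.66], 'tool_pos': [631.77, 135.12, 156.61], 'tcp_rot': [-179.97, 0.04, -153.8], 'ft_force': [-0.04, 0.15, -0.9], 'finger_gap': 49.22}
```

View pics/c9.png

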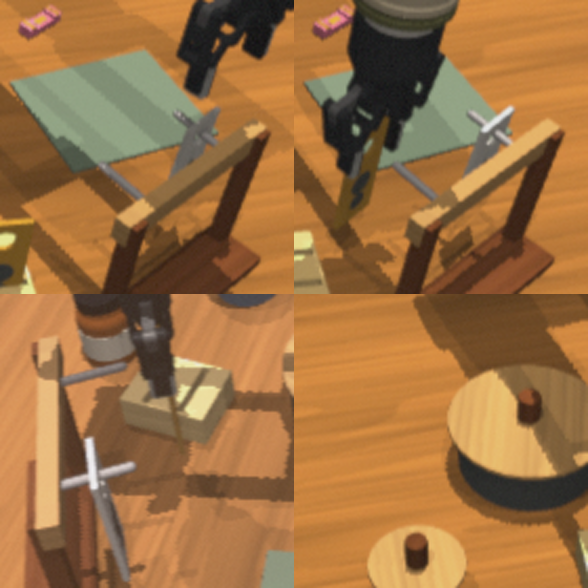

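Picture 15 shows the alu plate hanging on peg 1, the brass plate ahead of peg 2, and both lids level. Inserting the brass plate the same way.

Call:
{"name": "carry_out", "arguments": {"commands": [[[30, -20, 0, 0, 0, 0, 0], [30, -35, 0, 0, 0, 0, 0], [30, -48, 0, 0, 0, 0, 0], [30, -48, 0, 0, 0, 0, 0]]]}}

```text
time: 37.25
tool_pos: [674.6, 157.1, 156.4]
tcp_rot: [-180.0, 0.0, -153.6]
ft_force: [-0.6, -0.6, -1.0]
finger_gap: 49.2
```

Call:
{"name": "carry_out", "arguments": {"commands": [[[30, -12, 0, 0, 0, 0, 0], [30, -12, 0, 0, 0, 0, 0], [30, -12, 0, 5, 0, 0, 0], [30, -12, 0, 8, 0, 0, 0], [30, -12, 0, 8, 0, 0, 0]]]}}

```text
time: 37.88
tool_pos: [684.5, 162.3, 148.6]
tcp_rot: [-180.0, -0.0, -153.5]
ft_force: [-1.5, 0.0, 2.1]
finger_gap: 49.0
```

Call:
{"name": "carry_out", "arguments": {"commands": [[[30, 0, 0, 1, 0, 0, 0], [30, 0, 0, 2, 0, 0, 0], [30, 0, 0, 2, 0, 0, 0]]]}}

```text
time: 38.25
tool_pos: [685.0, 162.5, 148.2]
tcp_rot: [-180.0, 0.1, -153.5]
ft_force: [-6.1, -1.9, 10.1]
finger_gap: 49.0
```

Contact as expected. I'll release, retreat upward and make the last check.

Call:
{"name": "carry_out", "arguments": {"commands": [[[30, 0, 0, -1, 0, 0, 0], [55, 0, 0, -1, 0, 0, 0], [80, 0, 0, -1, 0, 0, 0], [80, 0, 0, -1, 0, 0, 0], [80, 0, 0, -1, 0, 0, 0]]]}}

```text
time: 38.88
tool_pos: [684.7, 162.6, 147.0]
tcp_rot: [180.0, -0.0, -153.5]
ft_force: [0.2, -0.5, -0.7]
finger_gap: 79.7
```

Call:
{"name": "carry_out", "arguments": {"commands": [[[80, 0, 0, -30, 0, 0, 0], [80, 0, 0, -84, 0, 0, 0], [80, 0, 0, -140, 0, 0, 0], [80, 0, 0, -140, 0, 0, 0]]]}}

```text
time: 39.38
tool_pos: [687.4, 163.1, 295.4]
tcp_rot: [-179.8, 0.7, -153.5]
ft_force: [-0.1, -0.2, -0.2]
finger_gap: 80.1
```

Call:
{"name": "carry_out", "arguments": {"commands": [[[80, 150, 60, -20, 0, 0, 0], [80, 150, 60, -20, 0, 0, 0], [80, 150, 60, -20, 0, 0, 0], [80, 150, 60, -20, 0, 0, 0], [80, 150, 60, -20, 0, 0, 0]]]}}

```text
time: 40.0
tool_pos: [524.1, 149.5, 307.0]
tcp_rot: [-180.0, 0.0, -153.5]
ft_force: [-0.3, -0.1, -0.2]
finger_gap: 80.0
```

```bash
python3 - <<'E'
from h import *
st(); snap('scene','s10');snap('side','d10')
a=crop('s10',140,180,540,370,2); b=np.hstack([crop('d10',160,250,290,400,1.75),crop('d10',240,180,400,350,1.55)[:263]])
b=b[:, :800]; b=np.pad(b[:220],((0,0),(0,max(0,800-b.shape[1])),(0,0)))
cv2.imwrite('pics/c10.png',np.vstack([a,b]))
E
```

```text
{'time': 40.0, 'joint_pos': [10.53, -2.07, 89.23, -0.0, 92.82, -105.94], 'tool_pos': [524.07, 149.46, 307.03], 'tcp_rot': [-179.99, 0.02, -153.53], 'ft_force': [-0.31, -0.12, -0.23], 'finger_gap': 80.04}Traceback (most recent call last):
  File "<stdin>", line 3, in <module>
    return _nx.concatenate(arrs, 1, dtype=dtype, casting=casting)
           ~~~~~~~~~~~~~~~^^^^^^^^^^^^^^^^^^^^^^^^^^^^^^^^^^^^^^^
ValueError: all the input array dimensions except for the concatenation axis must match exactly, but along dimension 0, the array at index 0 has size 262 and the array at index 1 has size 263
```

```bash
python3 - <<'E'
from h import *
a=crop('s10',140,180,540,380,2)[:380]; b=np.hstack([crop('d10',160,260,300,400,1.57)[:219],crop('d10',240,180,400,320,1.57)[:219]])
b=np.pad(b,((0,0),(0,800-b.shape[1]),(0,0)))
cv2.imwrite('pics/c10.png',np.vstack([a,b]))
E
```

```text
(no output)
```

View pics/c10.png

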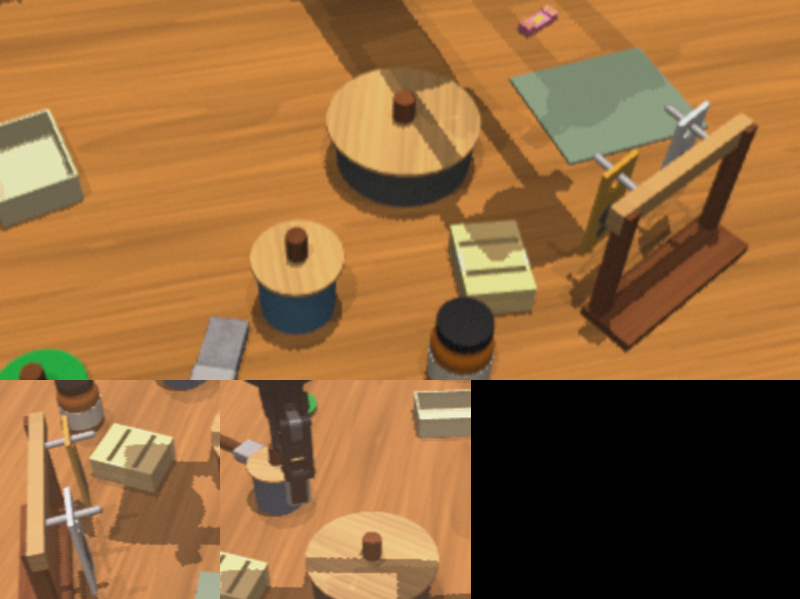

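The last picture shows both plates hanging on their own pegs, both lids flat, and the tray, jar and brush in place. I'll let things settle for a moment, check for motion, then hand in.

Call:
{"name": "carry_out", "arguments": {"commands": [[[80, 0, 0, 0, 0, 0, 0], [80, 0, 0, 0, 0, 0, 0], [80, 0, 0, 0, 0, 0, 0], [80, 0, 0, 0, 0, 0, 0], [80, 0, 0, 0, 0, 0, 0]]]}}

```text
time: 40.72
tool_pos: [523.7, 149.5, 307.3]
tcp_rot: [-180.0, -0.0, -153.5]
ft_force: [-1.1, -0.7, -0.1]
finger_gap: 79.8
```

```bash
python3 - <<'E'
from h import *
a=snap('scene','s11').astype(int)
o=cv2.imread('pics/s10_full.png')[:,:,::-1].astype(int)
for n,(x0,y0,x1,y1) in dict(plates=(425,225,500,310),pan=(300,210,385,285),cup=(262,288,315,350)).items(): print(n,np.abs(a-o)[y0:y1,x0:x1].mean().round(2))
print(r.hand_in())
E
```

```text
plates 1.21
pan 1.17
cup 1.12
the job is handed in; nothing more can be done
None
```

I closed up the bench and handed the job in at about 41 s; no verdict came back.

**Rests:** Only two were present. I set both in the pan before the lid went on, and a view from above showed them lying flat on the pan floor.

**Lids:** I checked height by touching each knob from above. The pan lid met the finger at 115.2 mm (115 if seated) and the cup lid at 127.3 mm (127 if seated). Both looked level and centred.

**Plates:** The aluminium plate hangs on peg 1 and the brass plate on peg 2. Each touched its peg at the expected height.

**At the end:** The last pictures showed both plates hanging, and nothing had moved between two views 0.7 s apart. The tray and jar looked in place, as did the part of the brush in view. The gripper was clear of everything.

**Checks that disagreed:**
- **Pan lid:** while still gripped, it resisted at about 45 N and read about 2 mm high. A two-camera estimate of its knob also came out about 3 mm high. I went by the touch check made after letting go.
- **Cameras:** the fixed cameras and the wrist camera differed by 4–9 mm in places. I settled this with close views and contact.

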